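# Seat a watch movement, cover it with a double lid and lift away the outer lid

### The arm

A 7-joint arm with a two-finger parallel gripper is mounted at the origin on the work surface. World frame = base frame: x ahead of the robot, y to its left, z up, the work surface at z = 0. Lengths are in m, angles in degrees, forces in N, time in s.
With the tool pointing down it reaches from about 0.4 to 0.875 m from the base axis. Payload 19.3 kg.
Tool frame: the origin (TCP) lies midway between the tips of the shut fingers; the grasp point (between the pads) lies 19 mm behind it; z points along the fingers, y is the direction in which the jaws open and shut (so a half turn about z gives the same grasp; the last joint's range is limited). The gripper opens to 85 mm and grips with 20 to 120 N. Pads are 22 mm wide; open, the fingers measure 114 mm over their backs; the gripper's body (76 mm by 85 mm) begins 54 mm behind the grasp point. The pads swing forward as they close: fully open they stand 13 mm farther back than shut.
Start: joints at [65.936, 29.874, -2.08, 91.645, 1.215, 58.505, -6.463], TCP at [0.214, -0.587, 0.193] pointing down, gripper open.
Joint ranges: [-166.77, 166.77], [-17.47, 122.26], [-85.68, 81.53], [9.62, 139.38], [-72.42, 252.41], [9.2, 110.78], [-144.41, 144.41]. Speed limits (degrees/s): [108.29, 108.29, 136.94, 136.94, 172.46, 172.46, 172.46].

### API

Orientations are given as [roll, pitch, yaw] about the fixed x, y, z axes, in that order (R = Rz(yaw) Ry(pitch) Rx(roll)).
In Python, from plant import r gives the robot as it stands.
- The arm moves only by the shell command python3 -m creep 'ROWS'. ROWS is JSON, a list of rows, each a list of 3 entries, a list of its own where there are three numbers: the shift along the tool's x, y, z in m, then the turn about the tool's z in units of 6 degrees (1.0 is 6 degrees), then the finger opening in m, from 0 to 0.0854. In form: [[[x, y, z], twist, gripper], ...]. A call has 1 to 20 rows; each row shifts and turns the pose as measured when the row begins, along the tool's axes as they then stand; what a row does not reach is not made up. A row lasts 1/10 s, in which the tool goes at most 50 mm and 8.59 degrees, less where a joint would pass 70% of its speed; a pose out of reach is approached as far as the arm can. A call is refused whole if a number of a shift passes 0.05 or a number of a turn 1, either way. A call with a gripper value outside its range is refused whole. The fingers move at their own pace and stop on an object; the grip force is fixed at half the most. Time passes only in rows, so rows that do not move let the fingers close. It gives the time, the measured TCP pose, the force and the opening at its end, in the units of the state.
- r.sense(): the state, without advancing time (a new reading comes with each control period).
- r.get_image(name): name is "scene" or "top"; returns (picture, depth): 480x640x3 uint8, red, green, blue; 480x640 float32, m along the optical axis (not along the pixel's ray), 0 where there is no reading.
- r.camera_info(name): a dict with "intrinsics" (3x3 intrinsics, pixels), "position" and "orientation" of the camera in the world. Camera axes: x right, y down, z forward; pixel columns grow to the right and rows downward; lengths in m; the calibration is good to about 2 mm. A picture is of the moment at which its call begins. camera_info takes no time and is no camera call.
- r.job_done(): hands the job in, once; it reports no verdict.
The state is a dict: "time": time; "joint_pos": joint angles; "dq": joint speeds; "joint_torque": joint torques, N m; "position": TCP position; "ee_rot": TCP orientation; "force": force on the tool from outside, world axes, zero at the start; "ft_torque": the same for the moment, N m; "width": finger opening in m.
Only numpy, scipy, OpenCV 4.12 (cv2) and the standard library are available. Lean on these libraries where they do the work, as an engineer would, in place of code of your own. Each camera call takes 0.05 s, during which the arm holds its last target.

### The job

Put the watch movement into the round recess of the movement holder and press it fully down, flush with the rim. Then carry the two nested lids together by the inner lid's stem, lower them over the holder, let go of the stem, and lift the outer lid alone, leaving the inner lid seated and undisturbed; never part the lids before that, and do not drop them. Finish while still holding the outer lid level and still over the holder, with at least 50 mm of air between it and the top of the stem; leave the other things on the bench alone.

Things in the scene. Friction and masses are not known exactly. Their poses are not given: they have to be found in the camera images.
- holder: movement holder, fixed to the bench, plain aluminium: a round foot 80 mm across and 12 mm high, on it a round pedestal 44 mm across whose flat rim is 50 mm above the bench (top outer edge chamfered 2.5 mm). The pedestal has a round recess, 32 mm across, in its top. Origin: centre of the underside; z up
- recess (a point): centre of the recess mouth, level with the rim of the holder (50 mm above the bench); z up
- seat (a joint): stiff sliding seat (black disc) that is the floor of the recess: 0 = raised (10.5 mm below the rim, so that the movement laid on it stands 4.5 mm proud), 0.004 = pressed fully down (14.5 mm below the rim: movement flush, 0.5 mm proud). It gives at a downward push of about 6 N, has no spring and stays where it is left
- module: watch movement in its casing ring: plain steel disc 28 mm across, 15 mm thick, foot chamfered 2 mm, small brass wheels on top, about 40 g, lying flat on the bench. Origin: centre of the underside; z up. Round: its yaw does not matter
- inner: inner lid, grey plastic, about 70 g: a round cap 52 mm across and 17 mm high with, at its centre, an upright stem 12 mm across whose top is 48 mm above the cap's lower edge. Its skirt (48 mm inner diameter, 12 mm deep) drops over the holder's pedestal; seated, the lower edge is 12 mm below the holder's rim. Origin: centre of the lower edge; z up. Starts standing on the bench, inside the outer lid
- outer: outer lid, aluminium, about 80 g: a round cap 64 mm across and 18 mm high, 60 mm inner diameter (4 mm of play all round the inner lid), with a 21 mm hole in its top through which the inner lid's stem passes. It rests loose on top of the inner lid, its lower edge 2 mm above the inner lid's lower edge; the stem stands 28 mm above its top. Lifting the stem carries both lids; gripping the outer lid's rim lifts it alone. Origin: centre of the lower edge; z up
- loupe: bystander: black eye loupe, 38 mm across, 38 mm high; origin centre of underside
- driver: bystander: screwdriver 120 mm long lying on the bench
- dish: bystander: closed flat steel case 70 mm across, 14 mm high; origin centre of underside
- stone: bystander: wooden block 90 x 30 x 20 mm; origin centre of underside

How it is judged:
By the outcome, as a careful person would: the job done as asked, in the order asked, and still so for the second after the job is handed in, while the arm keeps its last pose, push and grip.
It also fails if it takes over 72 s, if anything falls off the work surface, if the arm or the gripper's body presses on something with over 40 N, if the wrist force passes 120 N, or if a joint passes its speed limit or range.

## Working session

There is one attempt and no reset: what is moved stays moved. The work goes in short steps, Python scripts to look and compute and a shell command to move; the robot and the scene stay as the last step left them, time stands still between calls to the robot, and variables do not carry over. Pictures are saved under pics/ and viewed, and the job is handed in when it is done.

```bash
ls; mkdir -p pics; python3 - <<'E'
from plant import r
import cv2,json
s=r.sense();print(s)
for n in("scene","top"):
    im,d=r.get_image(n);cv2.imwrite(f"pics/{n}0.png",im[:,:,::-1]);print(n,r.camera_info(n))
E
```

```text
pics
{'time': 0.0, 'joint_pos': array([65.93757796, 29.90981294, -2.0804286 , 91.67319752,  1.21539349,
       58.50240985, -6.46192491]), 'dq': array([ 0.0419129 ,  0.01550116,  0.01816637,  0.01477349, -0.04894645,
        0.03921726, -0.04727243]), 'joint_torque': array([-8.81928245e-04, -9.27120137e+01,  1.97953865e+00, -3.69940102e+01,
        1.77889882e-02,  8.12871032e-03,  4.17853741e-06]), 'position': array([ 0.21400038, -0.58683214,  0.19202245]), 'ee_rot': array([-1.79936895e+02,  5.52759706e-03,  2.00402496e+01]), 'force': array([0.51647399, 0.83994118, 0.03990717]), 'ft_torque': array([-0.01450551,  0.04814987,  0.04385452]), 'width': 0.08562168037341794}
scene {'intrinsics': array([[599.76820783,   0.        , 319.571521  ],
       [  0.        , 599.76820783, 243.27003408],
       [  0.        ,   0.        ,   1.        ]]), 'position': array([1.10918337, 0.36840734, 1.07308659]), 'orientation': array([-148.75549565,    0.55295289,  125.92451324])}
top {'intrinsics': array([[447.36312817,   0.        , 317.11198413],
       [  0.        , 447.36312817, 239.64258886],
       [  0.        ,   0.        ,   1.        ]]), 'position': array([0.4218112 , 0.00313991, 1.11597322]), 'orientation': array([-170.68556722,   -0.32274704,  -90.17481463])}
```

View pics/scene0.png

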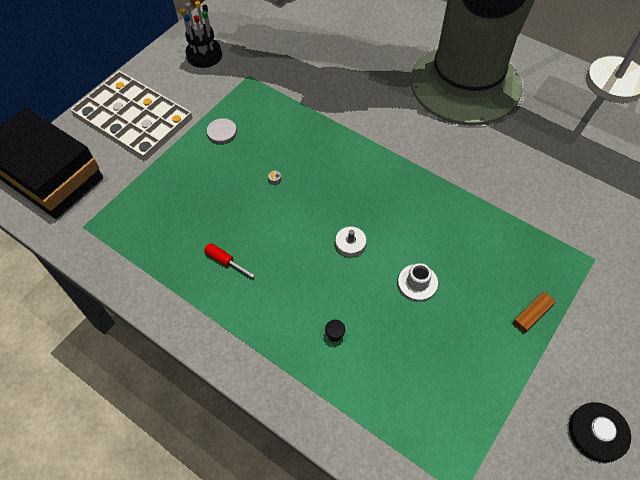

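View pics/top0.png

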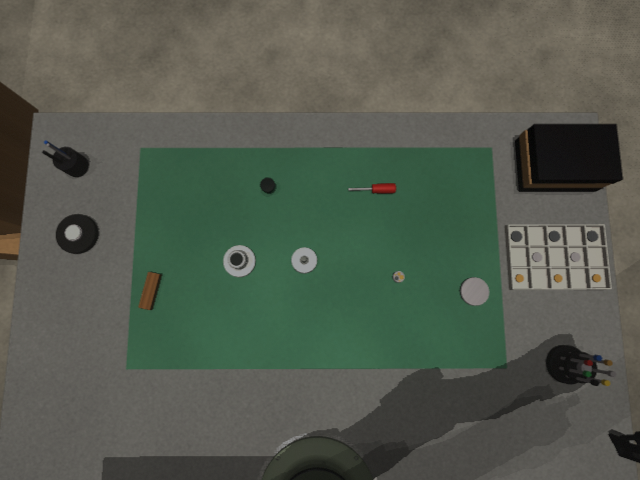

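```bash
cat > h.py <<'E'
import numpy as np,cv2
from scipy.spatial.transform import Rotation as R
from plant import r
def cam(n):
    c=r.camera_info(n);return c["intrinsics"],np.array(c["position"]),R.from_euler('xyz',c["orientation"],degrees=True).as_matrix()
def ray(n,uv):
    K,p,M=cam(n);d=M@np.linalg.inv(K)@np.array([uv[0],uv[1],1.]);return p,d/np.linalg.norm(d)
def plane(n,uv,z):
    p,d=ray(n,uv);return p+d*(z-p[2])/d[2]
def tri(u1,u2,n1="scene",n2="top"):
    p,d=ray(n1,u1);q,e=ray(n2,u2)
    t=np.linalg.lstsq(np.c_[d,-e],q-p,rcond=None)[0];a=p+t[0]*d;b=q+t[1]*e;return (a+b)/2,np.linalg.norm(a-b)
def proj(n,X):
    K,p,M=cam(n);x=K@(M.T@(np.array(X)-p));return x[:2]/x[2]
def crop(im,c,s,k,name):
    u,v=map(int,c);a=im[v-s:v+s,u-s:u+s];cv2.imwrite(name,cv2.resize(a,None,fx=k,fy=k,interpolation=cv2.INTER_NEAREST)[:,:,::-1])
def blobs(im,amin=30):
    hsv=cv2.cvtColor(im,cv2.COLOR_RGB2HSV);g=cv2.inRange(hsv,(65,80,20),(90,255,255))
    mat=cv2.morphologyEx(g,cv2.MORPH_CLOSE,np.ones((61,61)));m=cv2.bitwise_and(mat,255-g)
    cs,_=cv2.findContours(m,cv2.RETR_EXTERNAL,cv2.CHAIN_APPROX_NONE)
    return [c for c in cs if cv2.contourArea(c)>amin],m
E
python3 - <<'E'
from h import *
ims={n:cv2.imread(f"pics/{n}0.png")[:,:,::-1].copy() for n in("scene","top")}
for n in ims:
    for c in blobs(ims[n])[0]:
        (x,y),(a,b),t=cv2.fitEllipse(c);print(n,round(x,1),round(y,1),round(a,1),round(b,1),cv2.contourArea(c),cv2.boundingRect(c))
C={"module":((274,177),(399,277)),"lid":((351,241),(304,260)),"hold":((418,280),(239,261))}
rows=[]
for k,(s,t) in C.items():
    A=[]
    for n,c in (("scene",s),("top",t)):
        u,v=c;A.append(cv2.resize(ims[n][v-26:v+26,u-26:u+26],(260,260),interpolation=cv2.INTER_NEAREST))
    rows.append(np.vstack(A))
cv2.imwrite("pics/crops0.png",np.hstack(rows)[:,:,::-1])
E
```

```text
scene 483.4 470.0 13.3 33.2 236.0 (473, 450, 17, 30)
scene 408.4 469.1 23.5 48.5 609.5 (395, 450, 43, 30)
scene 334.7 329.8 18.6 20.8 297.0 (325, 320, 20, 22)
scene 533.4 312.0 18.5 56.9 737.0 (513, 291, 43, 43)
scene 417.5 282.0 37.5 39.6 1163.5 (398, 263, 40, 39)
scene 221.3 256.2 12.2 60.4 415.0 (204, 243, 50, 35)
scene 107.3 280.8 71.6 109.1 3622.0 (46, 228, 123, 103)
scene 350.3 241.3 30.5 30.7 731.5 (335, 226, 31, 31)
scene 274.2 177.0 12.3 13.2 125.5 (268, 170, 13, 15)
scene 60.7 167.2 64.7 147.9 4848.0 (0, 120, 139, 107)
scene 221.2 130.4 25.1 29.4 576.5 (206, 118, 31, 26)
scene 484.0 5.0 11.3 72.5 470.5 (454, 0, 53, 15)
scene 204.0 4.9 4.5 12.9 38.0 (202, 0, 5, 11)
top 474.4 291.1 28.0 29.7 650.5 (460, 277, 30, 29)
top 149.4 290.6 16.2 46.7 533.0 (138, 272, 24, 39)
top 398.2 276.4 11.4 12.2 108.0 (392, 271, 13, 12)
top 303.8 259.9 25.9 26.1 529.5 (291, 247, 27, 27)
top 238.9 260.8 31.9 32.6 816.5 (223, 245, 33, 33)
top 380.4 188.1 10.0 52.5 290.0 (348, 183, 49, 11)
top 267.2 184.6 13.5 14.0 146.5 (260, 178, 15, 15)
```

View pics/crops0.png

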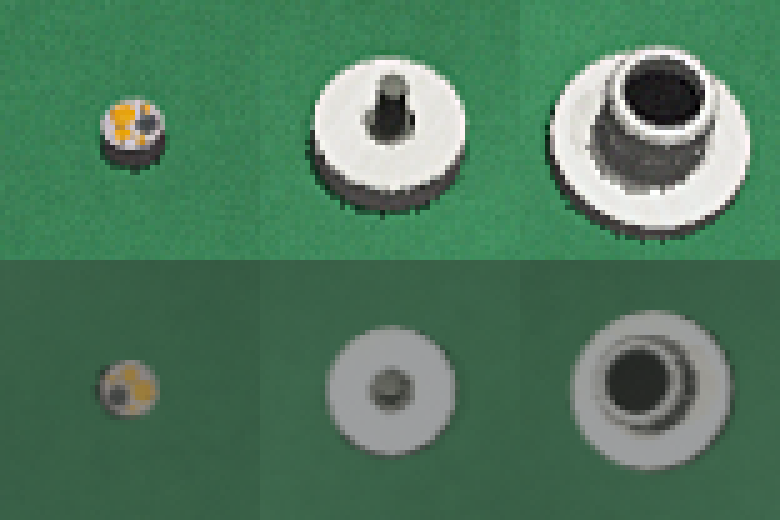

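```bash
cat > m.py <<'E'
from h import *
def ell(im,c,s,mode,th,k=8):
    u,v=c;a=im[v-s:v+s+1,u-s:u+s+1];a=cv2.resize(a,None,fx=k,fy=k,interpolation=cv2.INTER_CUBIC)
    hsv=cv2.cvtColor(a,cv2.COLOR_RGB2HSV)
    if mode=="bright": m=((a[:,:,0]>th)).astype(np.uint8)   # red channel: mat is low in red
    elif mode=="dark": m=(a.max(2)<th).astype(np.uint8)
    cs,_=cv2.findContours(m,cv2.RETR_EXTERNAL,cv2.CHAIN_APPROX_NONE)
    cs=[q for q in cs if cv2.contourArea(q)>20*k*k] 
    q=max(cs,key=cv2.contourArea);h=cv2.convexHull(q)
    mm=np.zeros(m.shape,np.uint8);cv2.fillPoly(mm,[h],1);cc,_=cv2.findContours(mm,cv2.RETR_EXTERNAL,cv2.CHAIN_APPROX_NONE)
    e=cv2.fitEllipse(cc[0])
    f=lambda x,o:(x+.5)/k-.5+o-s
    return (f(e[0][0],u),f(e[0][1],v)),(e[1][0]/k,e[1][1]/k)
E
python3 - <<'E'
from m import *
ims={n:cv2.imread(f"pics/{n}0.png")[:,:,::-1].copy() for n in("scene","top")}
for n,p in (("scene",(351,230)),("top",(296,260)),("scene",(430,295)),("scene",(425,300)),("top",(226,252)),("scene",(272,184)),("scene",(418,278)),("top",(238,259)),("top",(250,261)),("top",(400,280)),("top",(410,290)),("scene",(300,190))):print(n,p,ims[n][p[1],p[0]])
L=[("module",(274,176),"scene","bright",[75,90,105],11,.015),("module",(399,277),"top","bright",[75,85,95],10,.015),
("lid",(351,240),"scene","bright",[110,130,150],22,.020),("lid",(304,260),"top","bright",[90,100,110],20,.020),
("foot",(418,281),"scene","bright",[110,130,150],25,.012),("foot",(239,261),"top","bright",[90,100,110],22,.012),
("mouth",(420,274),"scene","dark",[90,110,130],13,.05),("mouth",(238,259),"top","dark",[60,75,90],9,.05)]
for nm,c,n,mo,ths,s,z in L:
    for th in ths:
        try:
            e,ax=ell(ims[n],c,s,mo,th);print(nm,n,th,np.round(e,2),np.round(ax,1),np.round(plane(n,e,z)*1000,1))
        except Exception as ex:print(nm,n,th,ex)
E
```

```text
scene (351, 230) [109 110 103]
top (296, 260) [156 158 159]
scene (430, 295) [242 242 238]
scene (425, 300) [69 73 65]
top (226, 252) [131 139 132]
scene (272, 184) [31 70 46]
scene (418, 278) [71 68 69]
top (238, 259) [37 40 37]
top (250, 261) [156 157 151]
top (400, 280) [146 134 115]
top (410, 290) [58 94 70]
scene (300, 190) [ 65 132  85]
module scene 75 [274.1  175.34] [11.1 13.4] [ 511.3 -201.9   15. ]
module scene 90 [274.08 175.35] [10.7 13.1] [ 511.4 -201.9   15. ]
module scene 105 [274.07 175.36] [10.5 12.8] [ 511.4 -201.9   15. ]
module top 75 [398.58 276.21] [11.7 12.2] [ 510.7 -204.    15. ]
module top 85 [398.58 276.2 ] [11.3 11.8] [ 510.7 -204.    15. ]
module top 95 [398.59 276.19] [10.9 11.4] [ 510.7 -204.1   15. ]
lid scene 110 [350.45 239.44] [27.2 31.1] [553.3  31.6  20. ]
lid scene 130 [350.45 239.41] [26.9 30.9] [553.2  31.6  20. ]
lid scene 150 [350.46 239.39] [26.5 30.7] [553.1  31.6  20. ]
lid top 90 [303.72 259.65] [25.8 26.2] [551.7  29.6  20. ]
lid top 100 [303.74 259.65] [25.5 25.9] [551.7  29.5  20. ]
lid top 110 [303.75 259.65] [25.3 25.5] [551.7  29.5  20. ]
foot scene 110 [417.78 281.14] [36.4 40.4] [551.5 193.   12. ]
foot scene 130 [417.78 281.15] [36.  40.2] [551.5 193.   12. ]
foot scene 150 [417.78 281.15] [35.7 40. ] [551.5 193.   12. ]
foot top 90 [238.67 260.58] [31.8 32.6] [550.7 191.   12. ]
foot top 100 [238.69 260.57] [31.5 32.3] [550.7 191.   12. ]
foot top 110 [238.7  260.56] [31.2 32.1] [550.7 190.9  12. ]
mouth scene 90 [420.3  272.02] [13.4 16. ] [551.6 193.   50. ]
mouth scene 110 [420.3  272.01] [13.6 16.2] [551.5 192.9  50. ]
mouth scene 130 [420.29 272.  ] [13.9 16.4] [551.5 192.9  50. ]
mouth top 60 [236.01 258.81] [11.6 12.1] [550.5 191.   50. ]
mouth top 75 [236.02 258.76] [12.1 12.5] [550.6 191.   50. ]
mouth top 90 [236.04 258.73] [12.5 12.9] [550.7 191.   50. ]
```

```bash
python3 -m creep '[[[0,0,0],0.83,0.0854],[[0,0,0],0.83,0.0854],[[0,0,0],0.83,0.0854],[[0,0,0],0.83,0.0854],[[0.01,-0.013,0],0,0.05],[[0.02,-0.026,0],0,0.05],[[0.02,-0.026,0],0,0.05],[[0.02,-0.026,0],0,0.05],[[0.02,-0.026,0],0,0.05],[[0.02,-0.026,0],0,0.05],[[0.02,-0.026,0],0,0.05],[[0.01,-0.013,0],0,0.05],[[0,0,0],0,0.05]]'; python3 -c "
from plant import r;print(r.sense())"
```

```text
time: 1.4
position: [0.3616, -0.3914, 0.1888]
ee_rot: [-179.6, 0.2, 0.2]
force: [-0.1, -0.6, 0.1]
width: 0.0499
{'time': 1.4, 'joint_pos': array([ 4.13486718e+01,  2.20239481e+01, -4.14063307e-01,  1.05440545e+02,
       -5.25933131e-02,  5.29753548e+01, -4.87847465e+01]), 'dq': array([-0.12604064, -0.26127595,  0.3752782 ,  0.33731846,  0.25462182,
       -0.10313563,  1.29242588]), 'joint_torque': array([-1.37186844e+00, -7.66125941e+01,  1.37016959e+00, -3.41208959e+01,
       -2.58463004e-02,  6.88995104e-03, -9.79404822e-01]), 'position': array([ 0.36155631, -0.39141132,  0.18881117]), 'ee_rot': array([-179.56226162,    0.20073803,    0.21996226]), 'force': array([-0.12002104, -0.63074778,  0.1258361 ]), 'ft_torque': array([-0.00097866,  0.04088992,  0.01174788]), 'width': 0.049855664714188334}
```

```bash
python3 -m creep '[[[0.01,-0.013,0.005],0,0.05],[[0.02,-0.025,0.014],0,0.05],[[0.02,-0.025,0.014],0,0.05],[[0.02,-0.025,0.014],0,0.05],[[0.02,-0.025,0.014],0,0.05],[[0.02,-0.025,0.014],0,0.05],[[0.02,-0.025,0.014],0,0.05],[[0.01,-0.013,0.007],0,0.05],[[0,0,0],0,0.05],[[0,0,0],0,0.05]]'; python3 -c "
from h import *
for n in ('scene','top'):
    im,_=r.get_image(n);cv2.imwrite(f'pics/{n}1.png',im[:,:,::-1]);c=(274,177) if n=='scene' else (399,277);crop(im,c,40,6,f'pics/c1{n}.png')
a=[cv2.imread(f'pics/c1{n}.png') for n in('scene','top')]
cv2.imwrite('pics/c1.png',cv2.resize(np.hstack(a),(800,400)))"
```

```text
time: 2.4
position: [0.5014, -0.2098, 0.0892]
ee_rot: [-179.7, 0.3, 0.7]
force: [-1.1, -0.3, 0.6]
width: 0.05
```

View pics/c1.png

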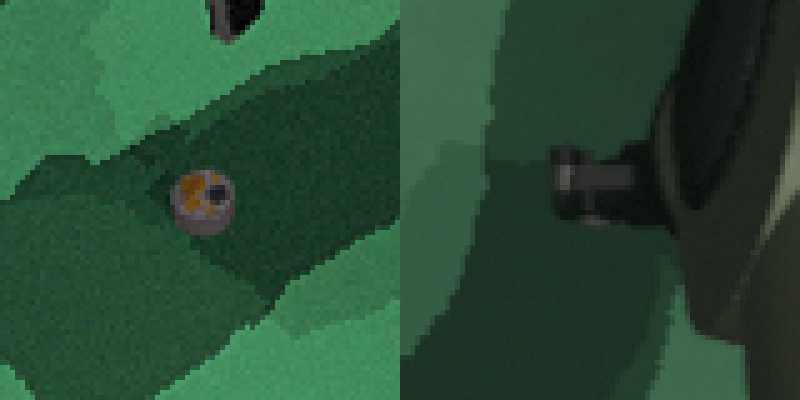

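```bash
python3 -m creep '[[[0.005,-0.003,0.01],0,0.05],[[0.005,-0.003,0.015],0,0.05],[[0,0,0.015],0,0.05],[[0,0,0.015],0,0.05],[[0,0,0.008],0.1,0.05],[[0,0,0],0,0.05],[[0,0,0],0,0.05]]'
```

```text
time: 3.2
position: [0.5111, -0.2061, 0.0211]
ee_rot: [-179.7, 0.3, -0.3]
force: [0.9, -0.3, 0.5]
width: 0.0498
```

```bash
python3 -m creep '[[[0,-0.003,0.004],0,0.05],[[0,0,0.005],0,0.05],[[0,0,0.003],0,0.05],[[0,0,0],0,0.05]]'
```

```text
time: 3.6
position: [0.5119, -0.2031, 0.0093]
ee_rot: [-179.8, 0.1, -0.3]
force: [-0.7, -0.1, 0.5]
width: 0.05
```

```bash
python3 -m creep '[[[-0.0008,0,0],0,0.04],[[0,0,0],0,0.035],[[0,0,0],0,0.02],[[0,0,0],0,0.02],[[0,0,0],0,0.02],[[0,0,0],0,0.02],[[0,0,0],0,0.02]]'
```

```text
time: 4.3
position: [0.5114, -0.2033, 0.0099]
ee_rot: [-179.8, 0.1, -0.3]
force: [-0.1, 0.3, -0.8]
width: 0.0199
```

```bash
python3 -c "
from h import *
for n in ('scene','top'):
    im,d=r.get_image(n);cv2.imwrite(f'pics/{n}2.png',im[:,:,::-1]);c=(274,177) if n=='scene' else (399,277);crop(im,c,40,10,f'pics/c2{n}.png')
    print(proj(n,(.5114,-.2033,.0099)))
a=[cv2.imread(f'pics/c2{n}.png') for n in('scene','top')]
cv2.imwrite('pics/c2.png',cv2.resize(np.hstack(a),(800,400)))"
```

```text
[273.75941648 176.48448645]
[397.89278089 276.07785604]
```

View pics/c2.png

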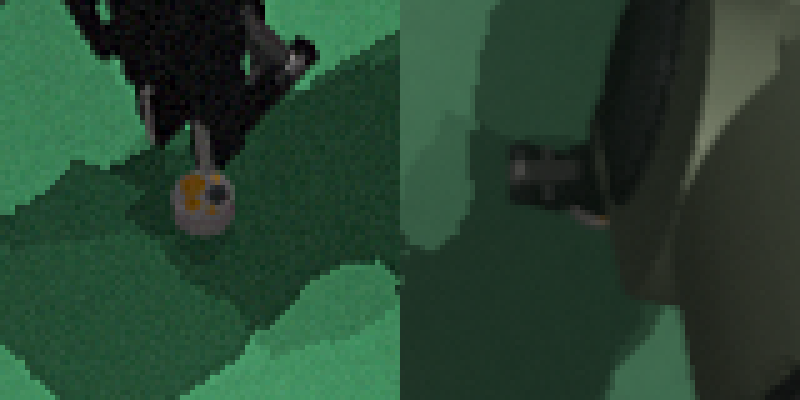

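View pics/scene2.png

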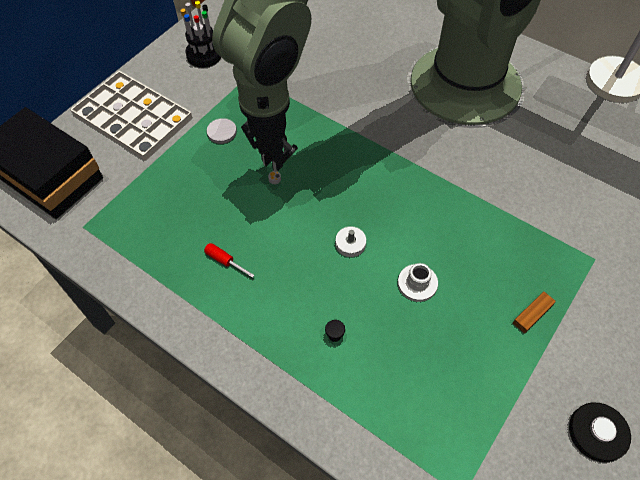

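```bash
python3 -c "
from h import *
for z in (.01,.02,.03,.04): print(z,proj('scene',(.5114,-.2033,z)),proj('top',(.5114,-.2033,z)))
for n,us,vs in (('scene',range(255,292,3),range(155,186,2)),('top',range(375,410,3),range(260,290,2))):
    im,d=r.get_image(n);K,p,M=cam(n);print(n)
    for v in vs:
        o=[]
        for u in us:
            X=p+M@(np.linalg.inv(K)@[u,v,1])*d[v,u];o.append('%4d,%4d,%3d'%tuple(np.round(X*1000)))
        print(v,' | '.join(o))
"
```

```text
0.01 [273.75604878 176.4569047 ] [397.90020866 276.0745636 ]
0.02 [273.41708603 173.6807725 ] [398.64973221 275.74232865]
0.03 [273.07372509 170.86861885] [399.41285957 275.40406367]
0.04 [272.72587981 168.01973806] [400.18996449 275.05960296]
scene
155  483,-282,  1 |  480,-275,  3 |  521,-224, 79 |  519,-217, 82 |  515,-212, 81 |  502,-216, 66 |  531,-180,120 |  522,-180,111 |  512,-180,101 |  510,-174,104 |  524,-152,133 |  526,-143,140 |  505,-153,113
157  487,-278,  1 |  484,-272,  2 |  519,-227, 69 |  524,-213, 83 |  514,-213, 74 |  504,-215, 62 |  523,-188,100 |  520,-182,101 |  516,-177,101 |  522,-163,117 |  526,-152,128 |  523,-146,130 |  439,-211,  0
159  491,-275,  0 |  486,-270, -2 |  483,-264,  0 |  526,-212, 79 |  515,-213, 67 |  509,-211, 63 |  523,-188, 94 |  522,-181, 97 |  520,-174,101 |  527,-159,118 |  525,-153,121 |  446,-214, -2 |  443,-208,  0
161  496,-271,  0 |  491,-266, -1 |  487,-261, -1 |  521,-217, 64 |  516,-213, 62 |  505,-215, 49 |  524,-188, 88 |  524,-180, 93 |  523,-172, 98 |  526,-161,109 |  525,-154,113 |  452,-210,  0 |  447,-205, -2
163  497,-
[... 4723 characters left out ...]
78, -3 |  498,-185, -1 |  497,-192,  0 |  497,-200,  2 |  497,-207,  3 |  472,-142,374 |  470,-142,398 |  469,-141,423
284  492,-147,  5 |  492,-155,  2 |  492,-162,  2 |  492,-169,  3 |  493,-178, -2 |  492,-185,  2 |  493,-192,  0 |  492,-199,  3 |  492,-207,  3 |  469,-141,375 |  467,-141,402 |  466,-141,425
286  487,-147,  3 |  488,-155,  2 |  488,-162,  1 |  488,-170, -1 |  488,-177,  1 |  488,-185, -2 |  487,-192,  1 |  488,-200, -5 |  487,-207,  2 |  465,-141,378 |  464,-140,407 |  462,-140,429
288  483,-147, -1 |  483,-154,  2 |  483,-162,  1 |  483,-170, -1 |  483,-177, -1 |  483,-184,  1 |  482,-191,  3 |  483,-200,  0 |  483,-207, -1 |  462,-139,385 |  460,-140,408 |  459,-139,433
```

```bash
cat > cloud.py <<'E'
from h import *
def cloud(n,d):
    K,p,M=cam(n);v,u=np.mgrid[0:480,0:640];P=np.stack([u,v,np.ones_like(u)],-1)@np.linalg.inv(K).T
    return p+(P*d[...,None])@M.T
E
python3 -m creep '[[[0,0,0],0,0.05],[[0,0,0],0,0.05],[[0,0,0.005],0,0.05],[[0,0,0.005],0,0.05],[[0,0,0],0,0.05]]'
python3 -c "
from cloud import *
im,d=r.get_image('scene');X=cloud('scene',d);p=r.sense()['position'];print(p)
m=(abs(X[...,0]-p[0]-.011)<.008)&(abs(X[...,1]-p[1])<.06)&(X[...,2]>.022)&(X[...,2]<.12)
for s in (-1,1):
    k=m&((X[...,1]-p[1])*s>0);Q=X[k];Q=Q[np.argsort(Q[:,2])][:12];print(s,np.round(Q*1000).tolist())
crop(im,(274,177),40,10,'pics/c3.png');
"
```

```text
time: 5.0
position: [0.5114, -0.2032, -0.001]
ee_rot: [-179.8, 0.1, -0.3]
force: [0.6, -0.8, -0.1]
width: 0.0499
[ 0.51142805 -0.20328913 -0.00079424]
-1 [[518.0, -228.0, 42.0], [522.0, -233.0, 43.0], [520.0, -229.0, 45.0], [517.0, -229.0, 45.0], [515.0, -230.0, 45.0], [524.0, -225.0, 47.0], [521.0, -236.0, 47.0], [523.0, -229.0, 47.0], [524.0, -234.0, 48.0], [520.0, -228.0, 48.0], [520.0, -231.0, 49.0], [523.0, -229.0, 50.0]]
1 [[521.0, -178.0, 41.0], [522.0, -172.0, 43.0], [519.0, -172.0, 43.0], [517.0, -173.0, 43.0], [521.0, -178.0, 44.0], [522.0, -174.0, 45.0], [522.0, -172.0, 46.0], [521.0, -172.0, 49.0], [517.0, -169.0, 50.0], [522.0, -180.0, 51.0], [519.0, -171.0, 51.0], [520.0, -167.0, 52.0]]
```

View pics/c3.png

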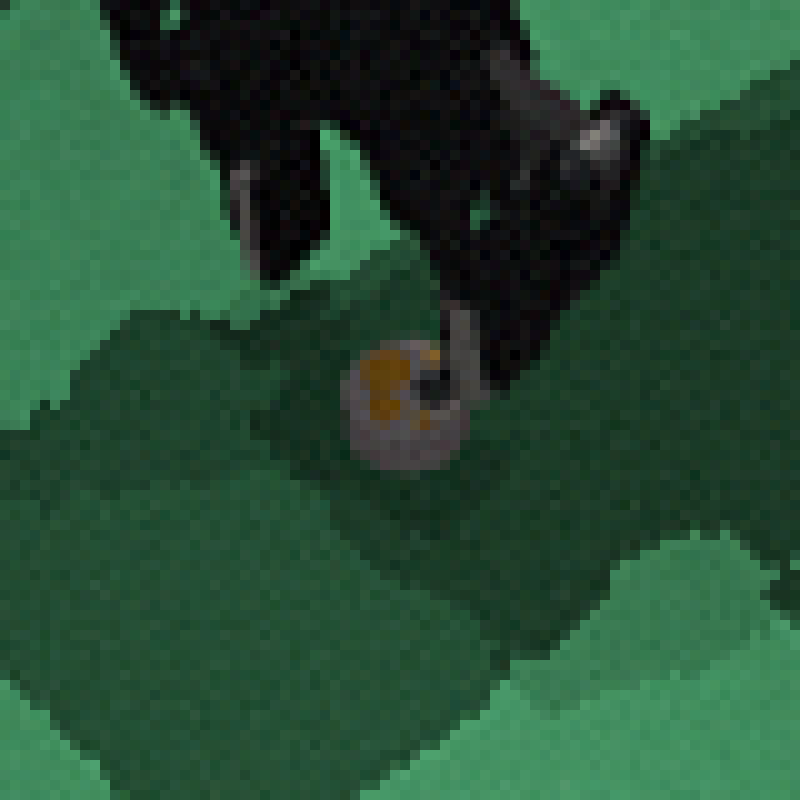

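```bash
python3 -m creep '[[[0,0,0.006],0,0.05],[[0,0,0.008],0,0.05],[[0,0,0.006],0,0.05],[[0,0,0.004],0,0.05],[[0,0,0],0,0.05]]'
python3 -c "
from cloud import *
im,d=r.get_image('scene');X=cloud('scene',d);p=r.sense()['position'];print(p)
m=(abs(X[...,0]-p[0]-.011)<.008)&(abs(X[...,1]-p[1])<.06)&(X[...,2]>.006)&(X[...,2]<.12)
for s in (-1,1):
    k=m&((X[...,1]-p[1])*s>.018);Q=X[k];Q=Q[np.argsort(Q[:,2])][:10];print(s,np.round(Q*1000).tolist())
crop(im,(274,177),30,10,'pics/c4.png');
"
```

```text
time: 5.55
position: [0.5112, -0.203, -0.0274]
ee_rot: [-179.8, 0.1, -0.3]
force: [0.6, -0.0, -0.2]
width: 0.0502
[ 0.51126058 -0.20310403 -0.0271361 ]
-1 [[519.0, -227.0, 16.0], [521.0, -231.0, 16.0], [518.0, -228.0, 19.0], [523.0, -226.0, 21.0], [521.0, -228.0, 21.0], [523.0, -232.0, 21.0], [517.0, -228.0, 21.0], [523.0, -229.0, 22.0], [520.0, -229.0, 23.0], [517.0, -231.0, 23.0]]
1 [[517.0, -173.0, 11.0], [522.0, -175.0, 15.0], [518.0, -172.0, 17.0], [522.0, -177.0, 18.0], [522.0, -171.0, 18.0], [521.0, -174.0, 19.0], [522.0, -177.0, 22.0], [519.0, -167.0, 22.0], [518.0, -171.0, 22.0], [522.0, -179.0, 23.0]]
```

View pics/c4.png

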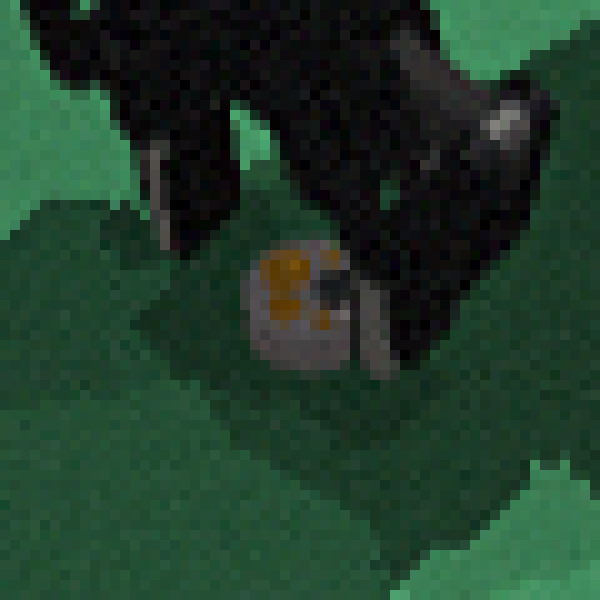

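```bash
python3 -m creep '[[[0,0,0.0035],0,0.045],[[0,0,0],0,0.035],[[0,0,0],0,0.02],[[0,0,0],0,0.015],[[0,0,0],0,0.015],[[0,0,0],0,0.015],[[0,0,0],0,0.015]]'
```

```text
time: 6.3
position: [0.512, -0.2034, -0.0297]
ee_rot: [-179.8, -0.0, -0.3]
force: [-0.1, -0.3, -0.2]
width: 0.0241
```

```bash
python3 -m creep '[[[0,0,0],0,0.015],[[0,0,0],0,0.015],[[0,0,0],0,0.015]]'
python3 -c "
from h import *
im,d=r.get_image('scene')
crop(im,(274,177),30,10,'pics/c5.png');
"
```

```text
time: 6.6
position: [0.512, -0.2034, -0.0298]
ee_rot: [-179.8, -0.0, -0.3]
force: [-0.0, -0.4, 0.3]
width: 0.0243
```

View pics/c5.png

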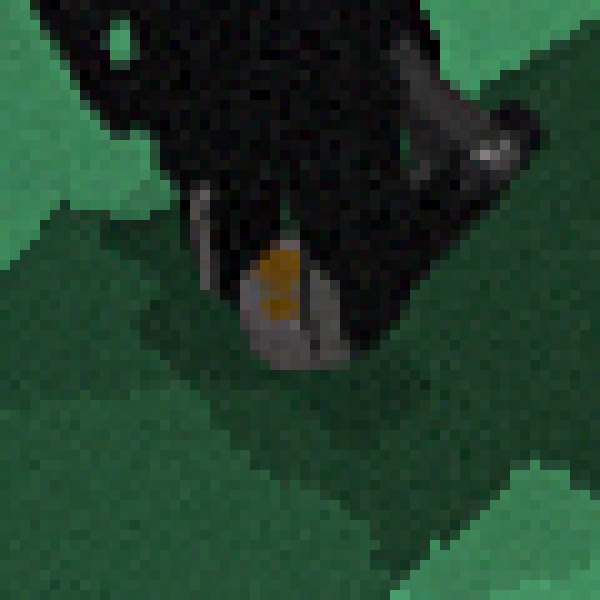

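```bash
python3 -m creep '[[[0,0,-0.005],0,0.015],[[0,0,-0.01],0,0.015],[[0,0,-0.02],0,0.015],[[0,0,-0.02],0,0.015],[[0,0,-0.015],0,0.015],[[0,0,0],0,0.015]]'
python3 -c "
from h import *
im,d=r.get_image('scene')
crop(im,(272,160),40,10,'pics/c6.png');
"
```

```text
time: 7.25
position: [0.5119, -0.2037, 0.0458]
ee_rot: [-179.8, -0.0, -0.3]
force: [-0.2, -1.4, -0.5]
width: 0.0244
```

View pics/c6.png

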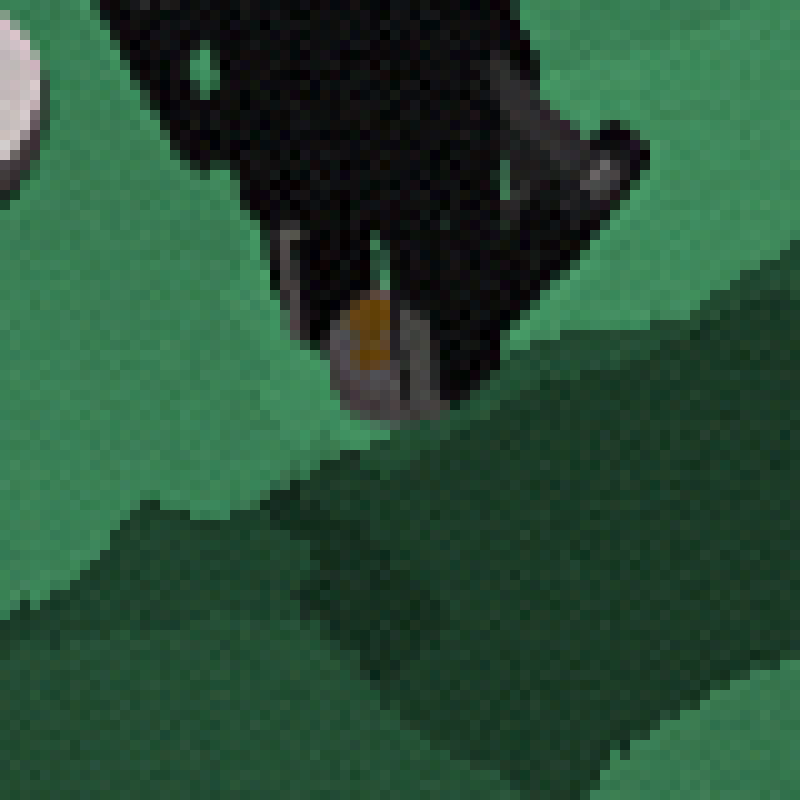

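```bash
python3 -m creep '[[[0,-0.005,-0.01],0,0.015],[[0.002,-0.015,-0.01],0,0.015],[[0.003,-0.025,0],0,0.015],[[0.003,-0.025,0],0,0.015],[[0.003,-0.025,0],0,0.015],[[0.003,-0.025,0],0,0.015],[[0.003,-0.025,0],0,0.015],[[0.003,-0.025,0],0,0.015],[[0.003,-0.025,0],0,0.015],[[0.003,-0.025,0],0,0.015],[[0.003,-0.025,0],0,0.015],[[0.003,-0.025,0],0,0.015],[[0.003,-0.025,0],0,0.015],[[0.003,-0.025,0],0,0.015],[[0,-0.025,0],0,0.015],[[0,-0.015,0],0,0.015],[[0,-0.006,0],0,0.015],[[0,0,0],0,0.015]]'
```

```text
time: 9.1
position: [0.5447, 0.1974, 0.0722]
ee_rot: [-179.6, 0.4, 0.3]
force: [-0.9, -0.3, 0.7]
width: 0.0246
```

```bash
python3 -m creep '[[[0.004,0.003,0.008],0,0.015],[[0.003,0.002,0.01],0,0.015],[[0,0,0.007],0,0.015],[[0,0,0],0,0.015]]'
python3 -c "
from h import *
for n,c in (('scene',(418,272)),('top',(239,261))):
    im,_=r.get_image(n);cv2.imwrite(f'pics/{n}7.png',im[:,:,::-1]);crop(im,c,26,15,f'pics/c7{n}.png')
a=[cv2.imread(f'pics/c7{n}.png') for n in('scene','top')]
cv2.imwrite('pics/c7.png',cv2.resize(np.hstack(a),(800,400),interpolation=0))"
```

```text
time: 9.5
position: [0.5523, 0.1879, 0.0446]
ee_rot: [-179.7, 0.4, 0.0]
force: [-0.6, 0.1, 0.1]
width: 0.024
```

View pics/c7.png

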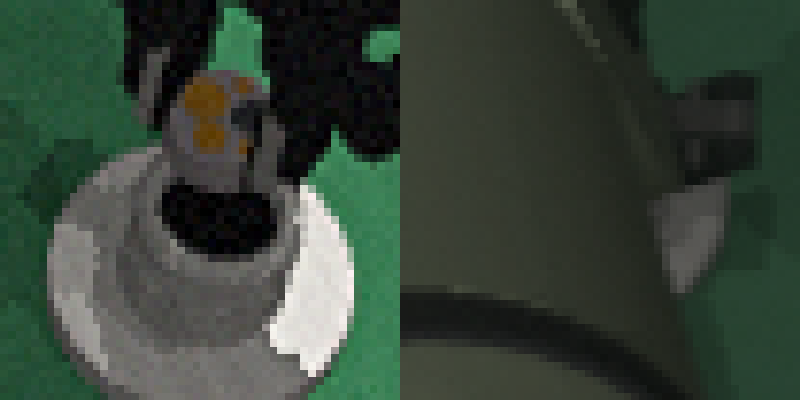

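```bash
python3 -c "
from h import *
im=cv2.imread('pics/scene7.png')[:,:,::-1]
print(im[252:274:1,410:432,0])
p=r.sense()['position'];print(p)
for o in ((0,0),(-.001,0),(-.001,.0015)):
  for z in (.0894,.0744):
    c=np.array([p[0]+o[0],p[1]+o[1],z]);t=np.linspace(0,2*np.pi,90)
    e=np.array([proj('scene',c+.014*np.array([np.cos(a),np.sin(a),0])) for a in t]);print(o,z,proj('scene',c).round(1),e.min(0).round(1),e.max(0).round(1))
"
```

```text
[[ 16  44  41  67  23  13  11  17  11  35  61  62  61  60  60  49  11  16
   16  17  10  13]
 [ 27  75  80  62  12   8   5   5  15  31  60  59  60  54  61  51  12   4
    9  12  10   8]
 [ 26  73  69  19   5   7   7  12  30  57  62  61  69  59  54  52  10  12
   13  12  23   8]
 [ 57  71  71   1  14   0   3  56  75  78  85  85  87  72  71  67  38  15
   15   4  10   6]
 [ 59  73  55   8   6   5  45  94  91  88  84  81  79  93 104  82  72   6
   15  14  13  11]
 [ 74  76  51   5   0  32  99  91  98 102  83  80  83  97  81  83  86  20
    9  10  13  17]
 [ 73  79  31   0  15  69  99  94  95  94  98  87  88  78  75  79  75  11
    3  14  17  12]
 [ 63  70  15   8  50  83  89  92  92  99  97  89  74  49  29  36  42   3
   17  11  18  13]
 [ 77  54   2  19  86  76  81  87  93  95  91  86  32  24  28  17  32  22
    5  11   7  12]
 [ 69  51   9  31  84  81  76  79  85  86  70  77  23  29  31   9  58  55
   17   8  10   5]
 [ 45  22   3  51  76  76  74  88  96  95  89  81  59  38  32   2  68  75
   45  13  16  18]
 [ 37  23  19  55  67  83  81  92  94  92 103  81  81  72  45  15  71  74
   
[... 647 characters left out ...]

  105 105  57 220]
 [ 87  96  85   2   9  12  12   0   9   0   5  18  11   0   1   5  37  79
   84 124 101 232]
 [ 84  99  66   2  14   0   8  12   9   7   0  11   5  14   7   2   0  65
   61 119 105 197]
 [ 77  95  56   8  14   3  16   5   0   0  15  12   8   3  24  12   8  34
   65 115 132 188]]
[0.55267155 0.18841327 0.04552309]
(0, 0) 0.0894 [420.7 261.2] [413.3 254.8] [428.2 267.7]
(0, 0) 0.0744 [419.7 265.1] [412.3 258.7] [427.1 271.6]
(-0.001, 0) 0.0894 [421.  260.8] [413.5 254.4] [428.5 267.3]
(-0.001, 0) 0.0744 [419.9 264.7] [412.5 258.3] [427.3 271.2]
(-0.001, 0.0015) 0.0894 [421.7 261.2] [414.2 254.8] [429.2 267.7]
(-0.001, 0.0015) 0.0744 [420.6 265.1] [413.2 258.7] [428.  271.6]
```

```bash
python3 -m creep '[[[-0.0003,-0.004,0],0,0.015],[[0,0,0.006],0,0.015],[[0,0,0.008],0,0.015],[[0,0,0],0,0.015]]'
python3 -c "
from plant import r;import numpy as np
print(np.mean([r.sense()['position'] for _ in range(3)],0))"
```

```text
time: 10.0
position: [0.5525, 0.1932, 0.0311]
ee_rot: [-179.6, 0.3, 0.1]
force: [-0.0, 0.1, -0.9]
width: 0.0241
[0.55249053 0.19317934 0.03107646]
```

```bash
python3 -m creep '[[[-0.0004,0.0008,0.004],0,0.015],[[0,0,0.003],0,0.015],[[0,0,0],0,0.015]]'
python3 -c "
from h import *
im,_=r.get_image('scene');crop(im,(420,270),20,20,'pics/c8.png')"
```

```text
time: 10.3
position: [0.5519, 0.1924, 0.0232]
ee_rot: [-179.6, 0.3, 0.1]
force: [0.1, 0.3, -0.6]
width: 0.0243
```

View pics/c8.png

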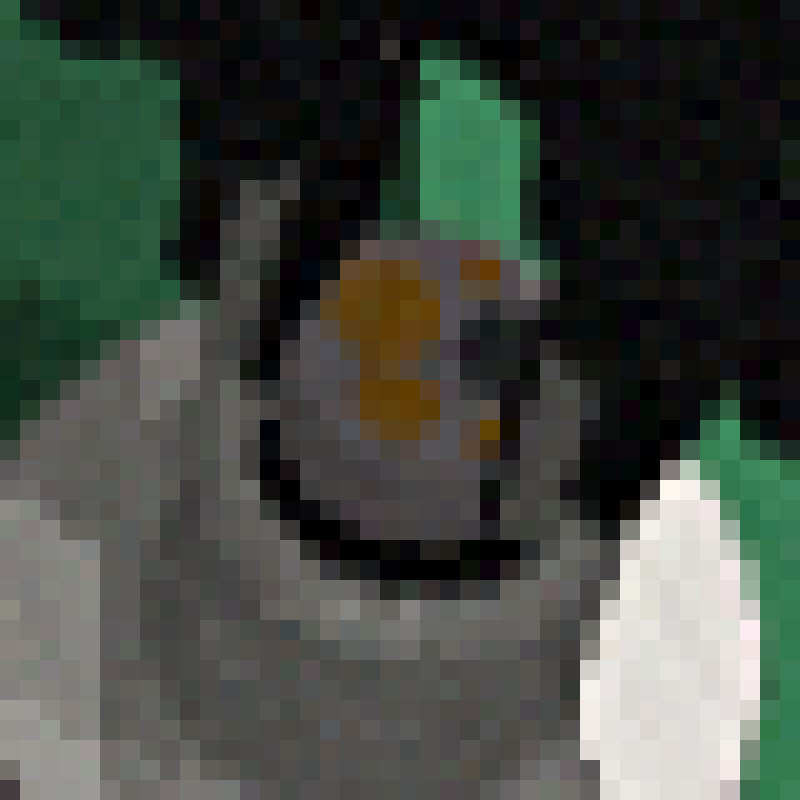

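```bash
python3 -m creep '[[[0,0,0.003],0,0.015],[[0,0,0.002],0,0.015],[[0,0,0],0,0.015]]';python3 -m creep '[[[0,0,0.003],0,0.015],[[0,0,0],0,0.015]]'
```

```text
time: 10.65
position: [0.5521, 0.1924, 0.0182]
ee_rot: [-179.6, 0.3, 0.1]
force: [0.0, -0.3, -0.3]
width: 0.0243
time: 10.85
position: [0.5522, 0.1925, 0.0151]
ee_rot: [-179.6, 0.3, 0.1]
force: [0.5, 0.1, -0.7]
width: 0.0246
```

```bash
python3 -m creep '[[[0,0,0.002],0,0.015],[[0,0,0],0,0.015]]';python3 -m creep '[[[0,0,0.0015],0,0.015],[[0,0,0],0,0.015]]'
python3 -c "
from h import *
im,_=r.get_image('scene');crop(im,(420,270),20,20,'pics/c9.png')"
```

```text
time: 11.05
position: [0.5522, 0.1925, 0.0129]
ee_rot: [-179.6, 0.3, 0.1]
force: [-0.1, -0.6, -0.0]
width: 0.0247
time: 11.25
position: [0.5524, 0.1926, 0.0116]
ee_rot: [-179.6, 0.3, 0.1]
force: [-0.4, -0.8, 1.8]
width: 0.0243
```

View pics/c9.png

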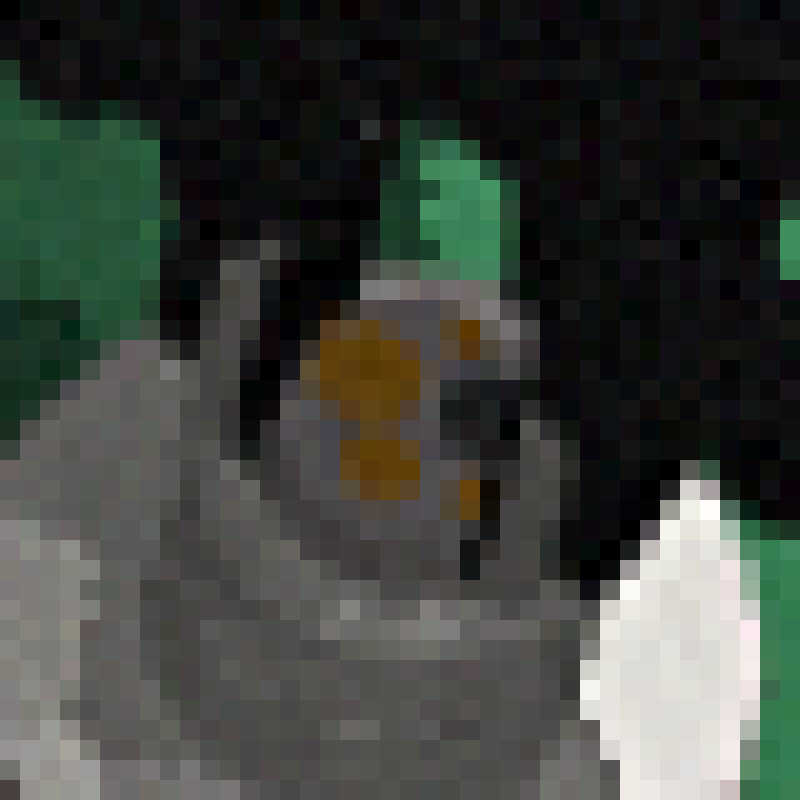

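```bash
python3 -m creep '[[[0,0,0],0,0.03],[[0,0,0],0,0.045],[[0,0,0],0,0.045],[[0,0,0],0,0.045],[[0,0,-0.01],0,0.045],[[0,0,-0.01],0,0.045],[[0,0,-0.01],0,0.0],[[0,0,0],0,0.0],[[0,0,0],0,0.0]]'
python3 -c "
from h import *
im,_=r.get_image('scene');crop(im,(420,270),20,20,'pics/c10.png')"
```

```text
time: 12.2
position: [0.5531, 0.1925, 0.0452]
ee_rot: [-179.6, 0.2, 0.1]
force: [-0.1, 0.1, -0.1]
width: 0.0016
```

View pics/c10.png

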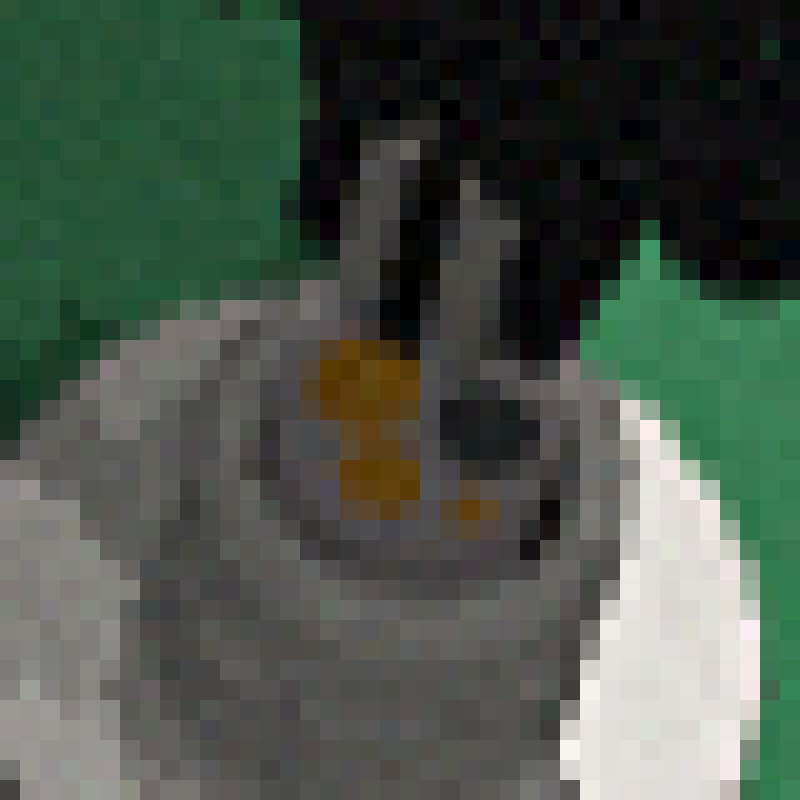

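```bash
python3 -m creep '[[[-0.0005,0,0.006],0,0.0],[[0,0,0.008],0,0.0],[[0,0,0.006],0,0.0],[[0,0,0.003],0,0],[[0,0,0],0,0]]';python3 -m creep '[[[0,0,0.002],0,0],[[0,0,0],0,0]]';python3 -m creep '[[[0,0,0.002],0,0],[[0,0,0],0,0]]'
```

```text
time: 12.75
position: [0.5514, 0.1924, 0.0184]
ee_rot: [-179.6, 0.3, 0.1]
force: [0.6, -0.2, -0.4]
width: 0.0003
time: 12.95
position: [0.5513, 0.1924, 0.016]
ee_rot: [-179.6, 0.3, 0.1]
force: [0.6, -0.3, 0.1]
width: -0.0001
time: 13.15
position: [0.5516, 0.1924, 0.0143]
ee_rot: [-179.6, 0.3, 0.1]
force: [-0.2, -1.2, -0.1]
width: -0.0001
```

```bash
for i in 1 2 3; do python3 -m creep '[[[0,0,0.0015],0,0],[[0,0,0],0,0]]' | egrep 'pos|force'; done
```

```text
position: [0.5519, 0.1925, 0.0131]
force: [1.0, 0.2, 1.1]
position: [0.552, 0.1925, 0.0119]
force: [-1.5, -0.6, 2.7]
position: [0.5523, 0.1926, 0.012]
force: [-0.5, -0.8, 0.2]
```

```bash
for i in 1 2 ; do python3 -m creep '[[[0,0,0.002],0,0],[[0,0,0.002],0,0]]' | egrep 'pos|force'; done
```

```text
position: [0.5529, 0.1928, 0.0113]
force: [-17.3, -6.9, 56.5]
position: [0.5528, 0.1928, 0.0114]
force: [-14.5, -5.4, 44.9]
```

```bash
python3 -m creep '[[[0,0,-0.005],0,0],[[0,0,-0.015],0,0],[[0,0,-0.03],0,0],[[0,0,-0.03],0,0],[[-0.03,0,-0.03],0,0],[[-0.03,0,0],0,0],[[0,0,0],0,0]]'
python3 -c "
from h import *
im,_=r.get_image('scene');cv2.imwrite('pics/scene11.png',im[:,:,::-1]);crop(im,(420,270),20,20,'pics/c11.png')"
```

```text
time: 14.85
position: [0.4913, 0.1918, 0.1291]
ee_rot: [-179.5, 0.0, -0.0]
force: [1.6, 0.4, 0.1]
width: -0.0002
```

View pics/c11.png

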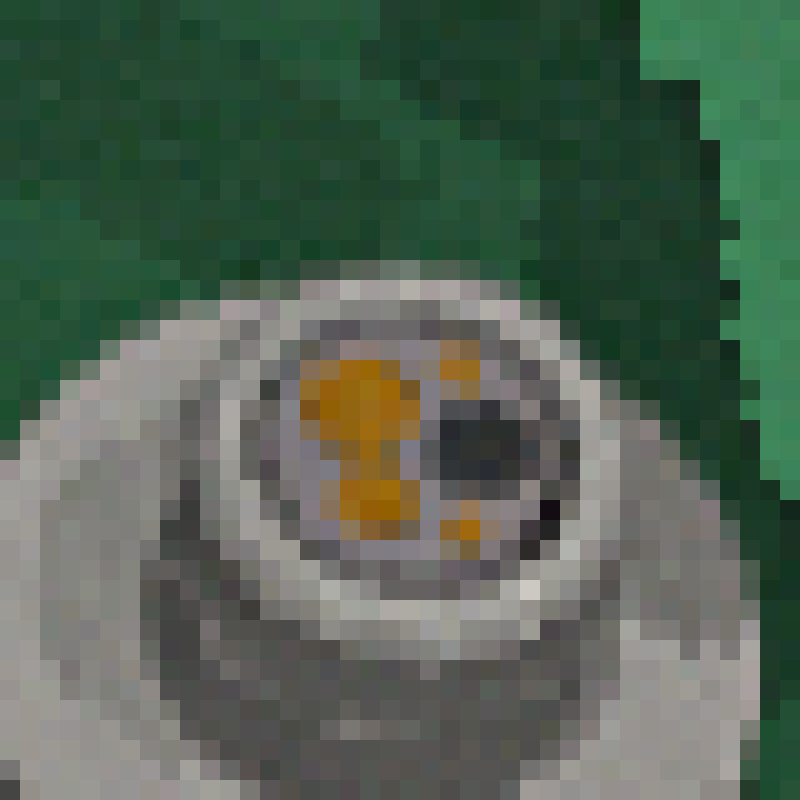

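```bash
python3 -c "
from cloud import *
from m import ell
im,d=r.get_image('scene');d2=r.get_image('scene')[1]
X=cloud('scene',(d+d2)/2);c=np.array([.5515,.193])
rr=np.hypot(X[...,0]-c[0],X[...,1]-c[1]);hi=(X[...,2]>.035)&(X[...,2]<.07)
for a,b in ((0,6),(6,10),(0,11),(16.5,19),(24,38)):
    k=(rr>a/1e3)&(rr<b/1e3)&(hi if b<22 else (X[...,2]<.03));z=X[k][:,2];print(a,b,k.sum(),np.median(z)*1e3,z.mean()*1e3,z.std()/max(1,len(z))**.5*1e3)
imt,dt=r.get_image('top');crop(imt,(239,261),20,20,'pics/c12.png')
"
```

```text
0 6 26 49.947325993198845 50.02597105813932 0.20474367823873268
6 10 48 50.55961978935608 50.37198048350093 0.17805828759857958
0 11 86 50.19341510235142 50.18873649599209 0.13056593506186062
16.5 19 70 48.86793464118344 48.989420112713724 0.20891559261266468
24 38 469 11.241628315141527 11.2954886072508 0.07317829333548119
```

View pics/c12.png

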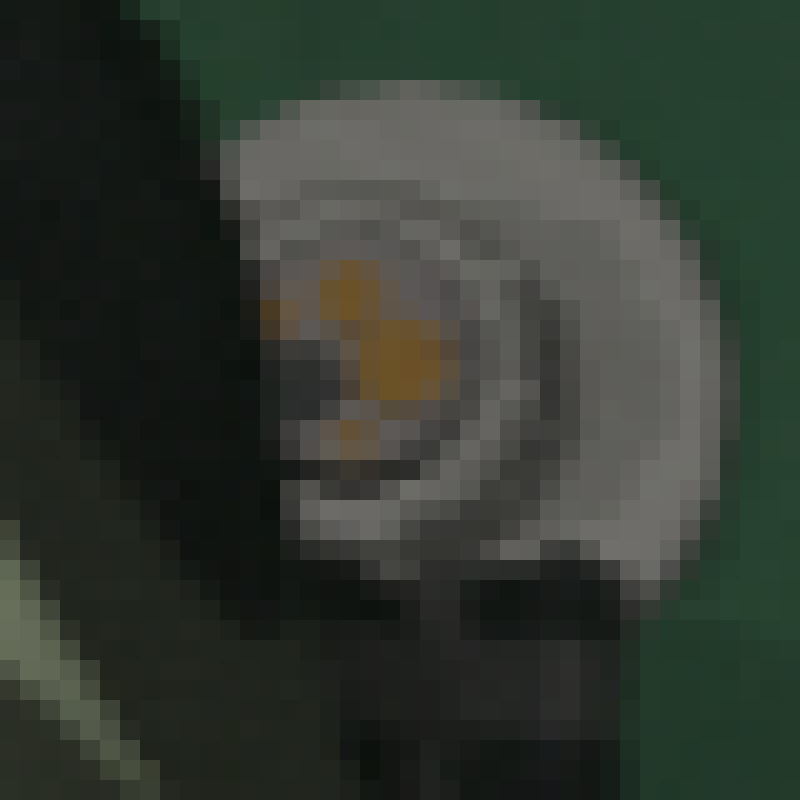

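```bash
python3 -c "
from h import *
s=cv2.imread('pics/scene0.png')[:,:,::-1];t=cv2.imread('pics/top0.png')[:,:,::-1]
print(s[227:247,343:360,0]);print(t[252:268,296:313,0])
print(plane('scene',(351.2,231.8),.048),plane('top',(304.2,258.8),.048))
for o in (0,):
  for n in ('scene','top'):
    for z in (.048,.02): print(n,z,proj(n,(.5524,.0306,z)))
"
```

```text
[[ 72 121 171 175 212 254 255 252 254 252 220 229 153 123 104  58  48]
 [174 253 248 239 239 238 239 238 236 241 241 244 244 255 223 154  98]
 [241 236 231 230 235 239 231 228 197 226 231 236 234 237 239 246 219]
 [233 230 227 231 236 237 169 108 109 104 152 237 238 232 229 234 244]
 [230 228 232 233 238 195 116 113 122 116 106 202 238 226 225 228 236]
 [227 230 231 236 242 210 120 126 130 132 123 148 233 231 230 228 231]
 [227 230 233 234 247 140  69 125 131 129  97 135 235 229 231 232 233]
 [231 232 232 237 250 142  16  53  88  98   8 193 242 232 230 230 230]
 [233 233 231 241 238 105  22  26  33  23  12 189 244 236 230 230 230]
 [234 230 222 219 204  53  25  31  39  32  19 144 242 239 231 230 227]
 [233 229 222 140 115  43  33  31  36  40  25  93 145 245 233 228 227]
 [232 240 193 107 124  51  34  36  39  38  32 112  29 250 233 228 227]
 [232 239 178 113 108  37  37  41  38  31  33 113  24 247 231 228 226]
 [235 236 236 129  48  50  34  39  30  37  47 110  83 246 233 227 231]
 [229 232 242 170  56  54  41  37  35  41  68 102 149 239 229 232 232]
 [231 229 236 216 130  65  54  51  
[... 981 characters left out ...]
  79  57  54  54  53  74  85 114 156 156 157 156]
 [156 157 156 155 129  81  78  60  53  77  96 107 136 157 156 156 156]
 [157 156 156 156 153 130  94  96  94  89 104 142 154 157 157 157 155]
 [156 156 156 157 156 153 142 128 128 141 151 155 156 156 156 157 156]
 [156 157 156 156 156 156 155 152 153 154 157 156 156 156 156 157 156]
 [156 156 156 156 156 155 157 156 156 156 156 156 157 156 156 156 156]
 [156 156 156 156 156 156 156 156 156 156 156 156 156 156 156 156 156]]
[0.55218194 0.03158086 0.048     ] [0.55039496 0.02774594 0.048     ]
scene 0.048 [350.73827912 231.63562503]
scene 0.02 [350.2659971  238.90490462]
top 0.048 [303.01327483 257.97350027]
top 0.02 [303.30261809 259.35300599]
```

```bash
python3 -m creep '[[[0.004,0.010,0],0,0.035],[[0.009,0.022,0],0,0.035],[[0.009,0.022,0],0,0.035],[[0.009,0.022,0],0,0.035],[[0.009,0.022,0.01],0,0.035],[[0.009,0.022,0.01],0,0.035],[[0.006,0.018,0.01],0,0.035],[[0.004,0.010,0.01],0,0.035],[[0,0,0.01],0,0.035],[[0,0,0],0,0.035]]'
```

```text
time: 16.05
position: [0.5585, 0.0303, 0.0699]
ee_rot: [-179.7, 0.3, -0.4]
force: [-0.1, 0.8, -0.3]
width: 0.035
```

```bash
python3 -m creep '[[[-0.005,0,0.01],0,0.035],[[0,0,0.015],0,0.035],[[0,0,0.015],0,0.035],[[0,0,0.008],0,0.035],[[0,0,0],0,0.035],[[0,0,0],0,0.035]]'
python3 -c "
from h import *
im,_=r.get_image('scene');crop(im,(351,232),26,15,'pics/c13.png')
im,_=r.get_image('top');crop(im,(304,260),26,15,'pics/c13t.png')"
```

```text
time: 16.65
position: [0.5513, 0.0359, 0.0198]
ee_rot: [-179.5, 0.2, -0.0]
force: [-0.5, -0.7, 0.0]
width: 0.0353
```

View pics/c13.png

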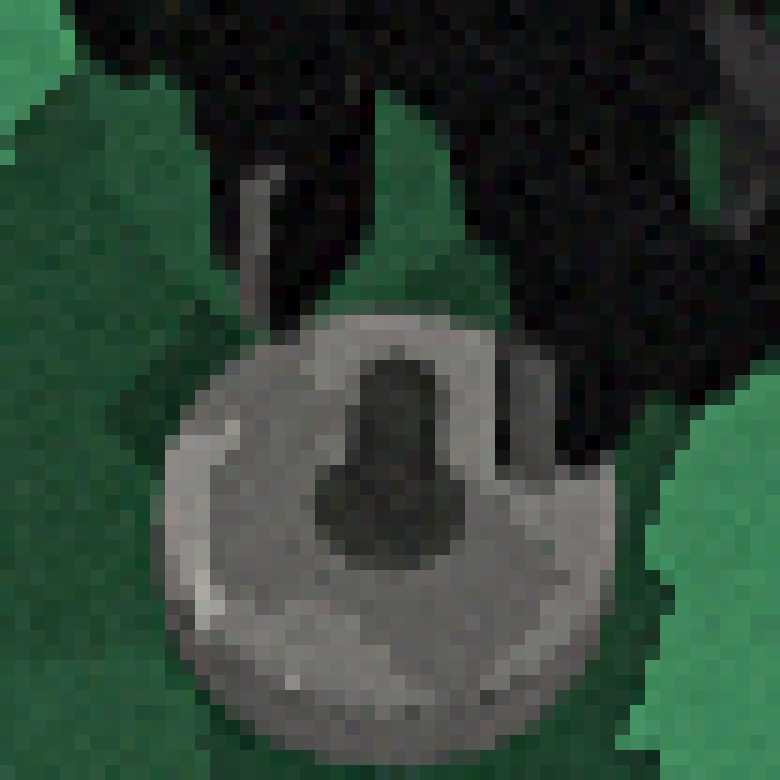

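```bash
python3 -m creep '[[[0.0015,0.005,0],0,0.035],[[0,0,0],0,0.035],[[0,0,0],0,0.035]]'
```

```text
time: 17.05
position: [0.554, 0.0302, 0.0213]
ee_rot: [-179.5, 0.1, -0.1]
force: [-0.6, 0.6, 0.4]
width: 0.0353
```

```bash
python3 -m creep '[[[-0.0008,-0.0005,0.006],0,0.035],[[0,0,0.01],0,0.035],[[0,0,0.008],0,0.035],[[0,0,0.006],0,0.035],[[0,0,0],0,0.035],[[0,0,0],0,0.035]]'
python3 -c "
from h import *
im,_=r.get_image('scene');crop(im,(351,232),26,15,'pics/c14.png')"
```

```text
time: 17.65
position: [0.5526, 0.031, -0.0121]
ee_rot: [-179.5, 0.2, -0.1]
force: [-0.4, 0.3, -0.4]
width: 0.0353
```

View pics/c14.png

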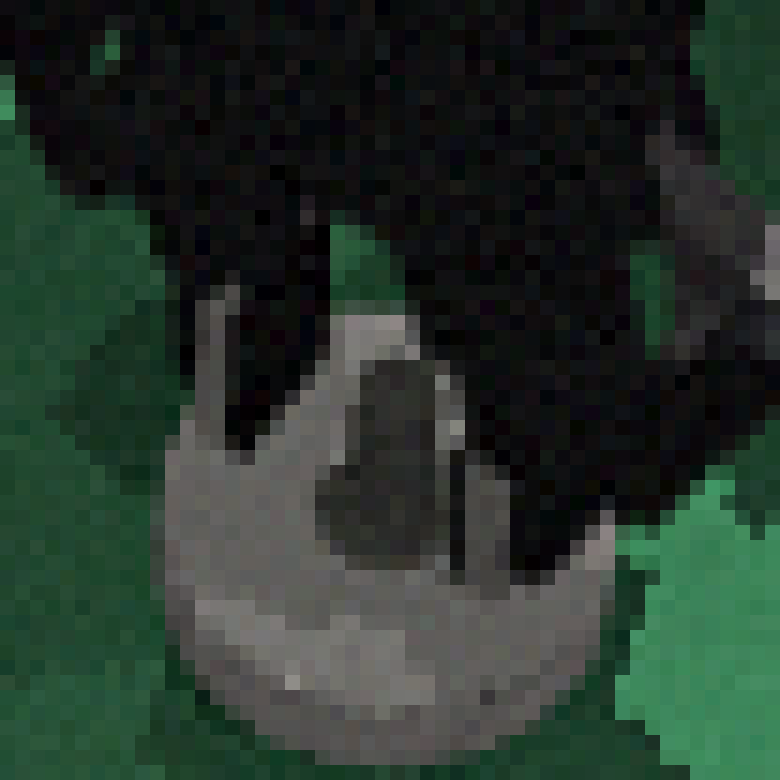

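```bash
python3 -m creep '[[[0.0003,0,0.002],0,0.025],[[0,0,0],0,0.015],[[0,0,0],0,0.005],[[0,0,0],0,0.005],[[0,0,0],0,0.005],[[0,0,0],0,0.005]]'
```

```text
time: 18.3
position: [0.5533, 0.031, -0.0135]
ee_rot: [-179.5, 0.1, -0.1]
force: [-0.9, -0.6, -2.3]
width: 0.0098
```

```bash
python3 -m creep '[[[0,0,-0.003],0,0.005],[[0,0,-0.006],0,0.005],[[0,0,-0.01],0,0.005],[[0,0,-0.014],0,0.005],[[0,0,-0.015],0,0.005],[[0,0,-0.015],0,0.005],[[0,0,-0.01],0,0.005],[[0,0,-0.005],0,0.005],[[0,0,0],0,0.005]]'
python3 -c "
from h import *
im,_=r.get_image('scene');cv2.imwrite('pics/scene15.png',im[:,:,::-1]);crop(im,(351,222),30,13,'pics/c15.png')"
```

```text
time: 19.2
position: [0.5541, 0.0303, 0.0735]
ee_rot: [-179.5, -0.1, -0.1]
force: [-0.4, 1.0, -2.5]
width: 0.0098
```

View pics/c15.png

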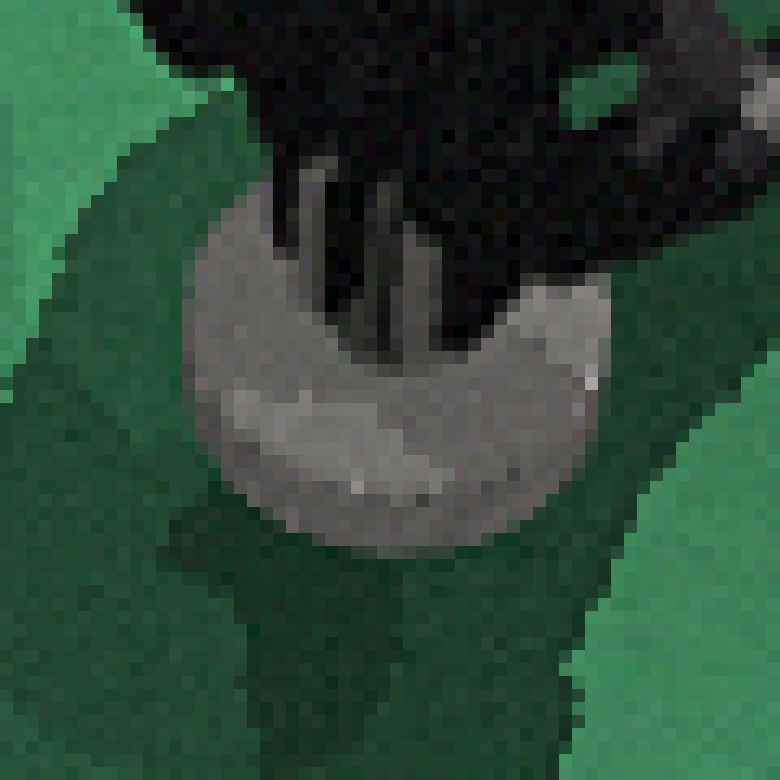

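```bash
python3 -m creep '[[[0,-0.003,0],0,0.005],[[0,-0.006,0],0,0.005],[[0,-0.009,0],0,0.005],[[0,-0.012,0],0,0.005],[[0,-0.013,0],0,0.005],[[0,-0.013,0],0,0.005],[[0,-0.013,0],0,0.005],[[0,-0.013,0],0,0.005],[[0,-0.013,0],0,0.005],[[0,-0.013,0],0,0.005],[[0,-0.012,0],0,0.005],[[0,-0.01,0],0,0.005],[[0,-0.008,0],0,0.005],[[0,-0.005,0],0,0.005],[[0,-0.003,0],0,0.005],[[0,-0.002,0],0,0.005],[[0,0,0],0,0.005]]'
```

```text
time: 20.95
position: [0.5523, 0.1932, 0.072]
ee_rot: [-179.5, 0.2, 0.0]
force: [-0.4, -0.4, -2.8]
width: 0.0095
```

```bash
python3 -m creep '[[[0,0.0008,0.005],0,0.005],[[0,0,0.009],0,0.005],[[0,0,0.008],0,0.005],[[0,0,0.004],0,0.005],[[0,0,0],0,0.005]]'
python3 -c "
from h import *
im,_=r.get_image('scene');cv2.imwrite('pics/scene16.png',im[:,:,::-1]);crop(im,(420,270),30,13,'pics/c16.png')"
```

```text
time: 21.45
position: [0.5521, 0.1908, 0.0431]
ee_rot: [-179.6, 0.2, -0.1]
force: [0.4, -0.1, -1.8]
width: 0.0096
```

View pics/c16.png

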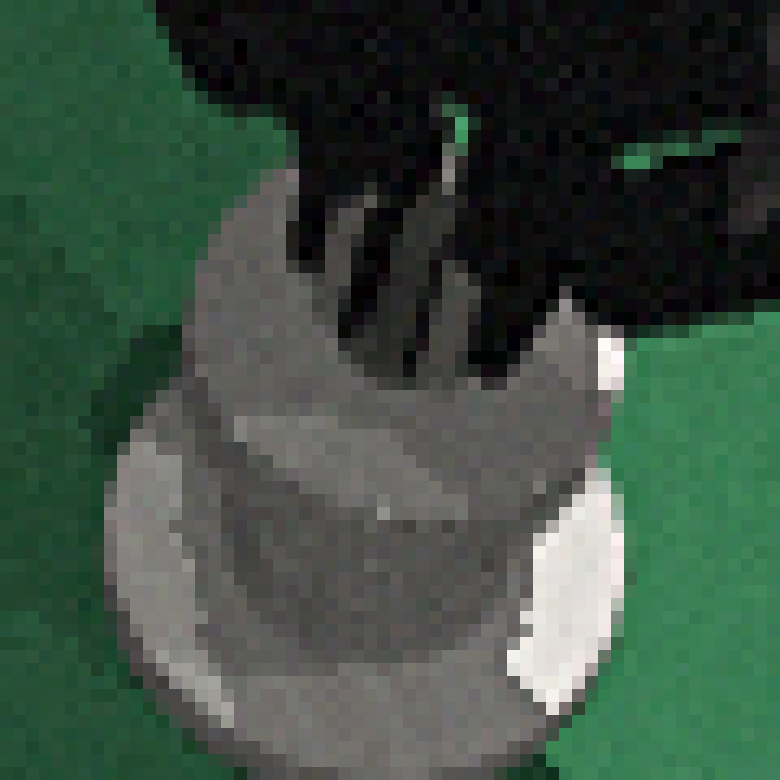

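```bash
python3 -m creep '[[[0,-0.0014,0],0,0.005],[[0,0,0.001],0,0.005],[[0,0,0],0,0.005]]';python3 -m creep '[[[0,0,0.002],0,0.005],[[0,0,0],0,0.005]]'
python3 -c "
from h import *
p=r.sense()['position'];z=p[2]+.0335
for c in ((.5515,.193),(.5515,.191),(.5495,.193)):
    e=np.array([proj('scene',(c[0]+.032*np.cos(a),c[1]+.032*np.sin(a),z)) for a in np.linspace(0,6.283,90)]);print(c,e.min(0).round(1),e.max(0).round(1))
im,_=r.get_image('scene');
print(im[255:280:3,398:410,0]);print(im[262:284:3,430:446].tolist()[3])
crop(im,(420,270),26,15,'pics/c17.png')"
```

```text
time: 21.8
position: [0.5525, 0.1925, 0.0427]
ee_rot: [-179.6, 0.2, -0.1]
force: [-0.0, -0.0, -1.4]
width: 0.0092
time: 22.0
position: [0.5527, 0.1927, 0.0408]
ee_rot: [-179.5, 0.1, -0.1]
force: [-0.6, -0.3, -2.3]
width: 0.0097
(0.5515, 0.193) [405.2 251.4] [439.  280.8]
(0.5515, 0.191) [404.3 250.9] [438.1 280.3]
(0.5495, 0.193) [405.7 250.7] [439.5 280.1]
[[ 40  39  36  40  39  37  33  40  42  33  30  34]
 [ 34  41  39  38  38  44  39  39  32  69 106  97]
 [ 38  38  35  42  36  34  37  37  91  88  90  94]
 [ 31  39  36  44  38  30  31 114  97  94  96  94]
 [ 35  34  28  28  24  18  36 120  96  93  88  97]
 [ 36  24  20  30  81 100  84  64  82  98  95  95]
 [ 16  18 112 112  87  88  96  75  72  77  85 105]
 [ 37 135 133 131 131 131  91  89  73  77  65  77]
 [136 136 130 124 129 132 105  93  97  69  73  72]]
[[98, 95, 94], [92, 92, 89], [97, 92, 92], [90, 88, 87], [95, 93, 87], [87, 85, 83], [106, 103, 102], [139, 133, 127], [64, 118, 85], [49, 126, 76], [62, 129, 90], [62, 132, 87], [57, 127, 86], [62, 126, 86], [52, 118, 78], [53, 127, 80]]
```

View pics/c17.png

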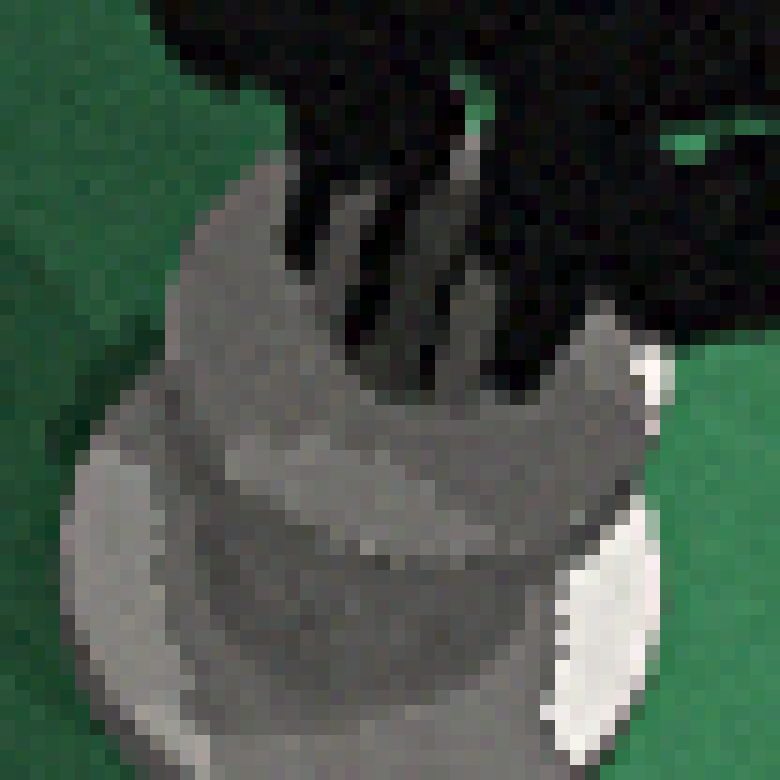

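```bash
for i in 1 2; do python3 -m creep '[[[0,0,0.0025],0,0.005],[[0,0,0],0,0.005]]'|egrep 'pos|for'; done
```

```text
position: [0.5528, 0.1927, 0.0384]
force: [1.0, -0.0, -1.8]
position: [0.5528, 0.1927, 0.0356]
force: [-0.8, 0.1, -1.1]
```

```bash
for i in 1 2; do python3 -m creep '[[[0,0,0.002],0,0.005],[[0,0,0],0,0.005]]'|egrep 'pos|for'; done
```

```text
position: [0.5527, 0.1927, 0.0334]
force: [-0.5, -0.5, -1.4]
position: [0.5528, 0.1927, 0.0312]
force: [0.0, 0.1, -2.2]
```

```bash
for i in 1 2; do python3 -m creep '[[[0,0,0.002],0,0.005],[[0,0,0],0,0.005]]'|egrep 'pos|for'; done;  python3 -m creep '[[[0,0,0.0015],0,0.005],[[0,0,0],0,0.005]]'
```

```text
position: [0.5528, 0.1927, 0.029]
force: [-0.2, 0.8, -2.3]
position: [0.5527, 0.1928, 0.0268]
force: [-0.5, 0.0, -2.0]
time: 23.45
position: [0.5528, 0.1928, 0.0252]
ee_rot: [-179.5, 0.1, -0.1]
force: [0.6, 0.2, -0.3]
width: 0.0097
```

```bash
python3 -m creep '[[[0,0,0.0008],0,0.005],[[0,0,0],0,0.005]]'|egrep 'pos|for'
```

```text
position: [0.5529, 0.1928, 0.0245]
force: [0.6, -0.7, -1.3]
```

```bash
for i in 1 2; do python3 -m creep '[[[0,0,0.001],0,0.005],[[0,0,0],0,0.005]]'|egrep 'pos|for'; done
```

```text
position: [0.553, 0.193, 0.0245]
force: [-0.7, 0.6, -1.5]
position: [0.5533, 0.1931, 0.0245]
force: [0.4, 0.5, -0.7]
```

```bash
python3 -m creep '[[[0,0,0],0,0.012],[[0,0,0],0,0.016],[[0,0,0],0,0.02],[[0,0,0],0,0.03],[[0,0,0],0,0.035],[[0,0,0],0,0.035],[[0,0,0],0,0.035]]'
python3 -m creep '[[[0,0,-0.005],0,0.035],[[0,0,-0.015],0,0.035],[[0,0,-0.02],0,0.035],[[0,0,-0.02],0,0.035],[[0,0,-0.02],0,0.035],[[0,0,-0.01],0,0.0854],[[-0.03,0,0],0,0.0854],[[-0.03,0,0],0,0.0854],[[0,0,0],0,0.0854]]'
python3 -c "
from h import *
im,_=r.get_image('scene');cv2.imwrite('pics/scene18.png',im[:,:,::-1]);crop(im,(420,270),26,15,'pics/c18.png')
im,_=r.get_image('top');cv2.imwrite('pics/top18.png',im[:,:,::-1]);crop(im,(239,261),26,15,'pics/c18t.png')"
```

```text
time: 24.75
position: [0.5535, 0.1932, 0.0241]
ee_rot: [-179.5, 0.0, -0.1]
force: [0.8, -0.2, -0.3]
width: 0.0351
time: 25.65
position: [0.4926, 0.1923, 0.1243]
ee_rot: [-179.4, -0.2, -0.1]
force: [1.0, 0.6, 0.6]
width: 0.0853
```

View pics/c18.png

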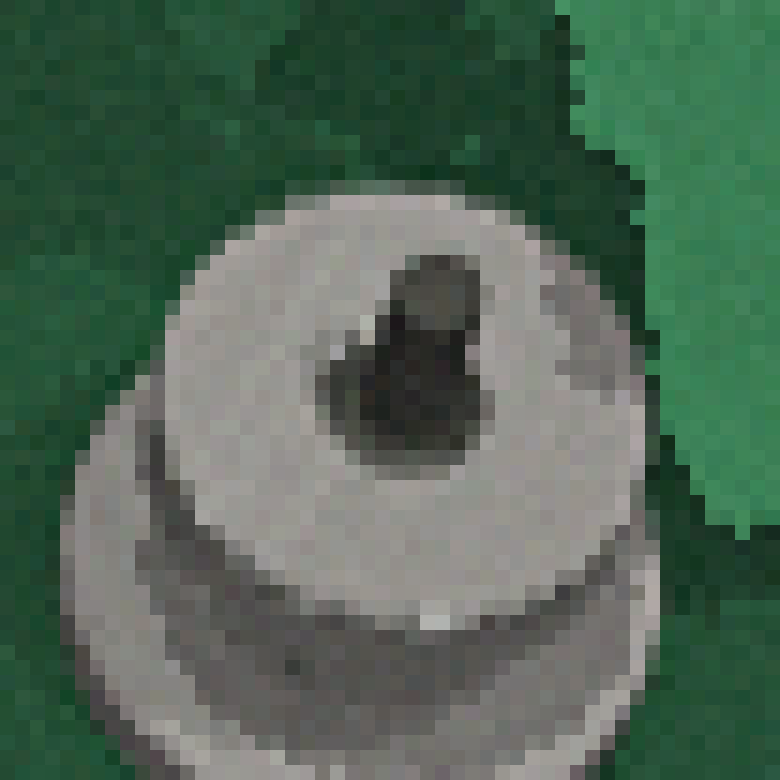

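View pics/c18t.png

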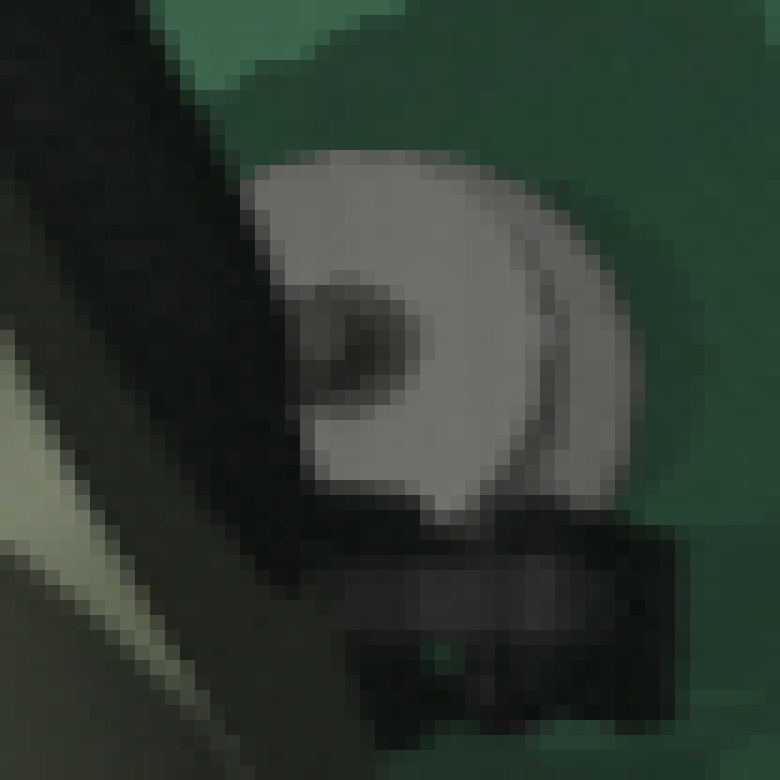

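```bash
python3 -c "
from m import *
from cloud import cloud
im=cv2.imread('pics/scene18.png')[:,:,::-1].copy()
for th in (115,125,135):
    e,ax=ell(im,(420,269),22,'bright',th);print(np.round(e,2),np.round(ax,1),np.round(plane('scene',e,.058)*1e3,1))
print(im[258:275,414:430,0])
u=(394+ (437/15.)-.5, 244+ (292/15.)-.5);print(u,plane('scene',u,.086)*1e3)
im2,d=r.get_image('scene');X=cloud('scene',d);rr=np.hypot(X[...,0]-.5515,X[...,1]-.191)
k=(rr>.013)&(rr<.029)&(X[...,2]>.052)&(X[...,2]<.064);Q=X[k];A=np.c_[Q[:,:2]-[.5515,.191],np.ones(len(Q))];s=np.linalg.lstsq(A,Q[:,2],rcond=None)[0];print(len(Q),'tilt deg',np.degrees(s[:2]),'z',s[2]*1e3)
"
```

```text
[421.81 272.85] [28.6 39.6] [555.8 197.6  58. ]
[420.28 270.84] [28.4 32.7] [553.7 193.   58. ]
[420.27 270.8 ] [28.1 32.5] [553.7 192.9  58. ]
[[160 155 156 156 154 155 156 154 155 158 161 162 172 139  89  34]
 [149 147 149 154 147 154 151 152 155 157 161 156 155 157 164 106]
 [152 155 160 153 150 152 155 149 150 144 141 155 153 148 156 171]
 [156 153 152 156 152 157 153  98  67  59  84 116 151 149 151 158]
 [156 161 153 152 157 159  83  61  70  73  69  61 151 150 154 155]
 [157 153 150 148 158 161  72  75  75  77  73  64 128 162 152 156]
 [152 150 157 158 157 124  41  76  80  78  76  62 138 152 149 158]
 [153 150 149 149 173  64  28  55  72  77  65  43 159 153 149 154]
 [152 129 140 102 162  54  30  36  42  49  31  77 164 156 152 149]
 [129 131 158  70  63  29  36  44  40  34  28 135 162 155 157 146]
 [140 114  63  61  52  33  42  41  42  44  31 102 160 157 152 146]
 [136  82  53  58  37  42  39  49  44  42  42  47 150 161 151 147]
 [146  89  55  67  47  32  43  39  45  47  47  53 111 147 151 143]
 [166 112  61  71  36  29  42  45  37  38  53  51 107 153 149 149]
 [162 135  81  75  58  43  35  42  45  50  57  71 130 148 150 152]
 [150 158 132  83  70  58  57  42  53  58  47  95 159 147 150 151]
 [150 157 161 123  88  77  79  81  81  78  84 144 150 151 152 154]]
(422.6333333333333, 262.96666666666664) [551.9535719  192.68423244  86.        ]
466 tilt deg [ 0.34950909 -0.10052416] z 57.59606087575363
```

```bash
python3 -m creep '[[[0.01,0,0],0,0.0854],[[0.015,0,0],0,0.0854],[[0.015,0,0],0,0.0854],[[0.012,0,0],0,0.0854],[[0.006,0,0],0,0.0854],[[0,0,0],0,0.0854],[[0,0,0],0,0.0854]]'
```

```text
time: 26.5
position: [0.5621, 0.1907, 0.1232]
ee_rot: [-179.4, -0.3, -0.4]
force: [-0.1, 0.1, 0.0]
width: 0.0855
```

```bash
python3 -m creep '[[[-0.007,-0.0013,0.01],-0.06,0.0854],[[0,0,0.02],0,0.0854],[[0,0,0.02],0,0.0854],[[0,0,0.015],0,0.0854],[[0,0,0.008],0,0.0854],[[0,0,0],0,0.0854],[[0,0,0],0,0.0854]]'
```

```text
time: 27.2
position: [0.5501, 0.194, 0.0459]
ee_rot: [-179.4, -0.2, 0.2]
force: [0.0, 0.4, -0.4]
width: 0.0856
```

```bash
python3 -m creep '[[[0.003,0.0014,0],0,0.0854],[[0,0,0],0,0.0854],[[0,0,0],0,0.0854]]'
```

```text
time: 27.5
position: [0.5542, 0.1929, 0.0475]
ee_rot: [-179.4, -0.3, 0.2]
force: [-0.1, -0.1, 0.6]
width: 0.0856
```

```bash
python3 -m creep '[[[0,0.0005,0.008],0,0.0854],[[0,0,0.012],0,0.0854],[[0,0,0.01],0,0.0854],[[0,0,0.006],0,0.0854],[[0,0,0],0,0.0854],[[0,0,0],0,0.0854]]'
python3 -c "
from h import *
im,_=r.get_image('scene');cv2.imwrite('pics/scene19.png',im[:,:,::-1]);crop(im,(420,262),30,13,'pics/c19.png')"
```

```text
time: 28.1
position: [0.5541, 0.1926, 0.0078]
ee_rot: [-179.4, -0.3, 0.2]
force: [-0.6, -0.3, 0.2]
width: 0.0854
```

View pics/c19.png

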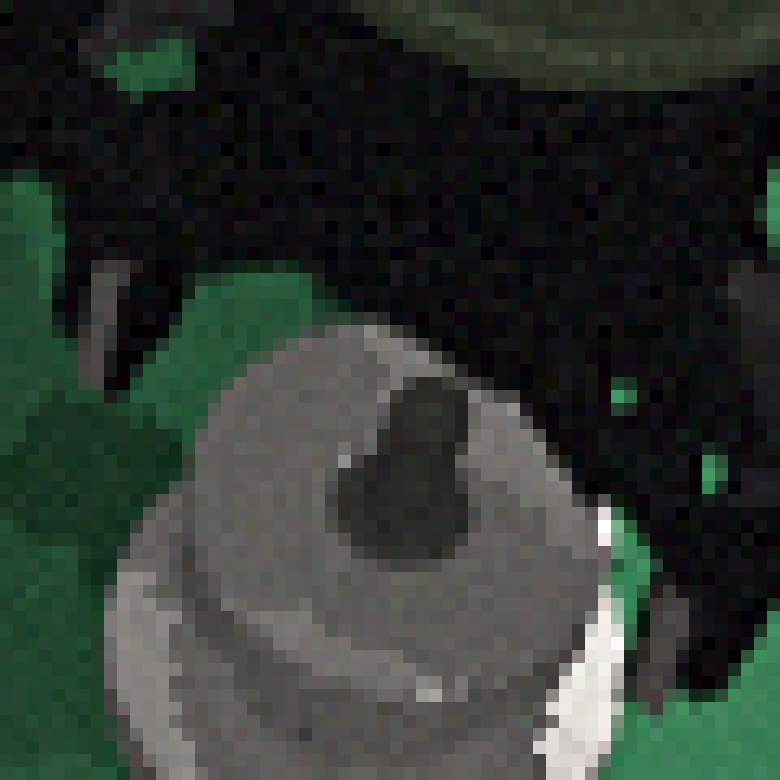

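```bash
python3 -c "
from cloud import *
D=[r.get_image('scene') for _ in range(2)];im=D[0][0];d=(D[0][1]+D[1][1])/2;X=cloud('scene',d);p=r.sense()['position'];print(p)
for s in (-1,1):
    dy=(X[...,1]-p[1])*s
    k=(abs(X[...,0]-p[0]-.011)<.005)&(dy>.036)&(dy<.065)&(X[...,2]>.035)&(X[...,2]<.10);Q=X[k]
    print(s,len(Q),'zmin',np.sort(Q[:,2])[:8].round(3),'dy pct',np.percentile(dy[k],[0,5,20,50]).round(4))
k=(abs(X[...,2]-.0575)<.006)
print('lid y', np.percentile(X[k&(abs(X[...,0]-.558)<.006)&(abs(X[...,1]-.193)<.04)][:,1],[1,3,97,99]).round(4))
"
```

```text
[0.55438011 0.19271839 0.00829879]
-1 59 zmin [0.061 0.063 0.063 0.066 0.066 0.068 0.068 0.069] dy pct [0.043  0.0435 0.0441 0.0474]
1 50 zmin [0.064 0.065 0.065 0.066 0.067 0.068 0.07  0.07 ] dy pct [0.0422 0.0425 0.044  0.0467]
lid y [0.1625 0.1636 0.2224 0.2233]
```

```bash
python3 -m creep '[[[0,-0.0004,0.006],0,0.0854],[[0,0,0.006],0,0.0854],[[0,0,0.004],0,0.0854],[[0,0,0],0,0.0854]]'
```

```text
time: 28.65
position: [0.5549, 0.1935, -0.0085]
ee_rot: [-179.3, -0.4, 0.2]
force: [-0.5, 0.2, 0.2]
width: 0.0857
```

Close slowly onto the rim.

```bash
python3 -m creep '[[[0,0.0003,0],0,0.078],[[0,0,0],0,0.072],[[0,0,0],0,0.07],[[0,0,0],0,0.068],[[0,0,0],0,0.066],[[0,0,0],0,0.065],[[0,0,0],0,0.064]]';python3 -m creep '[[[0,0,0],0,0.063],[[0,0,0],0,0.061],[[0,0,0],0,0.055],[[0,0,0],0,0.055],[[0,0,0],0,0.055],[[0,0,0],0,0.055]]'
python3 -c "
from h import *
im,_=r.get_image('scene');cv2.imwrite('pics/scene20.png',im[:,:,::-1]);crop(im,(420,262),30,13,'pics/c20.png')"
```

```text
time: 29.35
position: [0.5551, 0.1933, -0.0081]
ee_rot: [-179.3, -0.4, 0.2]
force: [0.7, 0.1, -0.0]
width: 0.0639
time: 29.95
position: [0.5551, 0.1933, -0.0075]
ee_rot: [-179.3, -0.4, 0.2]
force: [0.2, -0.8, 2.1]
width: 0.0618
```

View pics/c20.png

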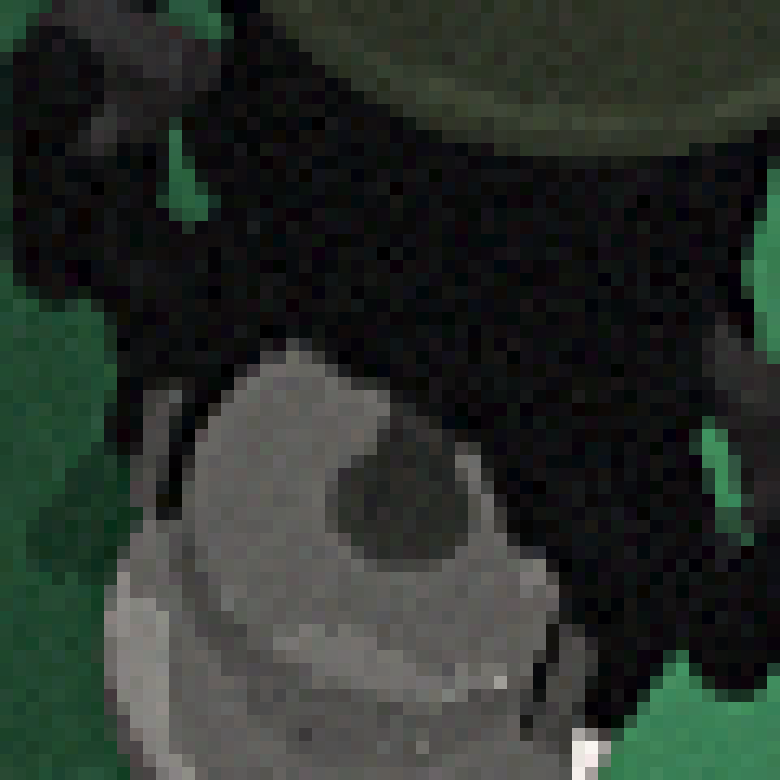

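```bash
python3 -m creep '[[[0,0,-0.002],0,0.055],[[0,0,-0.003],0,0.055],[[0,0,-0.005],0,0.055],[[0,0,-0.005],0,0.055],[[0,0,0],0,0.055]]'
python3 -c "
from h import *
im,_=r.get_image('scene');cv2.imwrite('pics/scene21.png',im[:,:,::-1]);crop(im,(420,268),30,13,'pics/c21.png')"
```

```text
time: 30.5
position: [0.555, 0.1931, 0.0088]
ee_rot: [-179.3, -0.4, 0.2]
force: [-0.4, 0.1, -0.5]
width: 0.0613
```

View pics/c21.png

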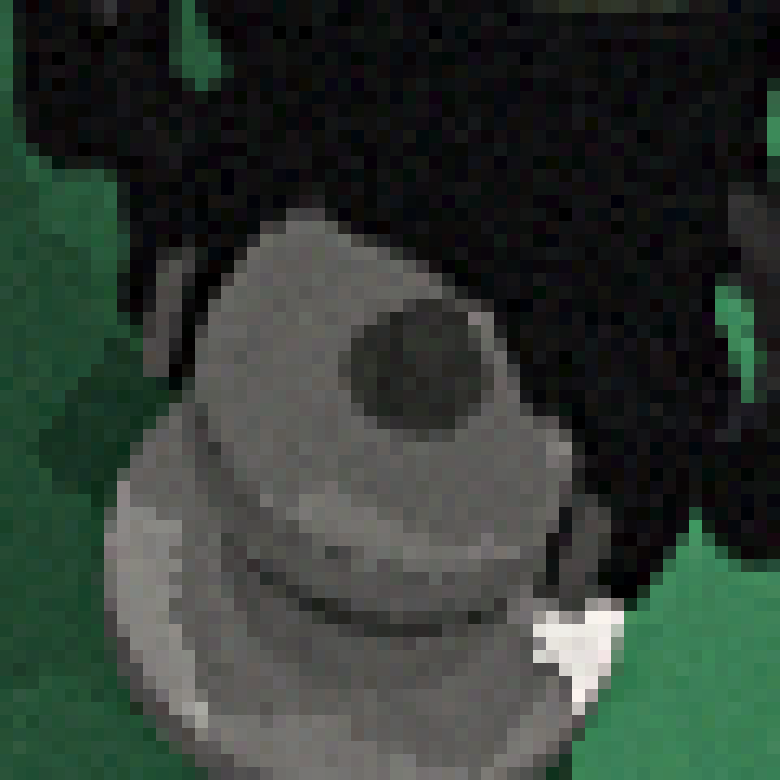

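```bash
python3 -m creep '[[[0,0,-0.003],0,0.055],[[0,0,-0.005],0,0.055],[[0,0,-0.007],0,0.055],[[0,0,-0.007],0,0.055],[[0,0,-0.007],0,0.055],[[0,0,-0.004],0,0.055],[[0,0,0],0,0.055]]'
python3 -m creep '[[[0,0,-0.005],0,0.055],[[0,0,-0.01],0,0.055],[[0,0,-0.013],0,0.055],[[0,0,-0.013],0,0.055],[[0,0,-0.01],0,0.055],[[0,0,-0.004],0,0.055],[[0,0,-0.002],0,0.055],[[0,0,0],0,0.055]]'
python3 -c "
from h import *
im,_=r.get_image('scene');cv2.imwrite('pics/scene22.png',im[:,:,::-1]);crop(im,(420,255),40,10,'pics/c22.png')"
```

```text
time: 31.25
position: [0.5548, 0.1926, 0.0449]
ee_rot: [-179.3, -0.4, 0.2]
force: [-1.0, -0.5, -1.1]
width: 0.0612
time: 32.05
position: [0.5545, 0.192, 0.1078]
ee_rot: [-179.3, -0.5, 0.2]
force: [0.0, -0.2, -1.0]
width: 0.0615
```

View pics/c22.png

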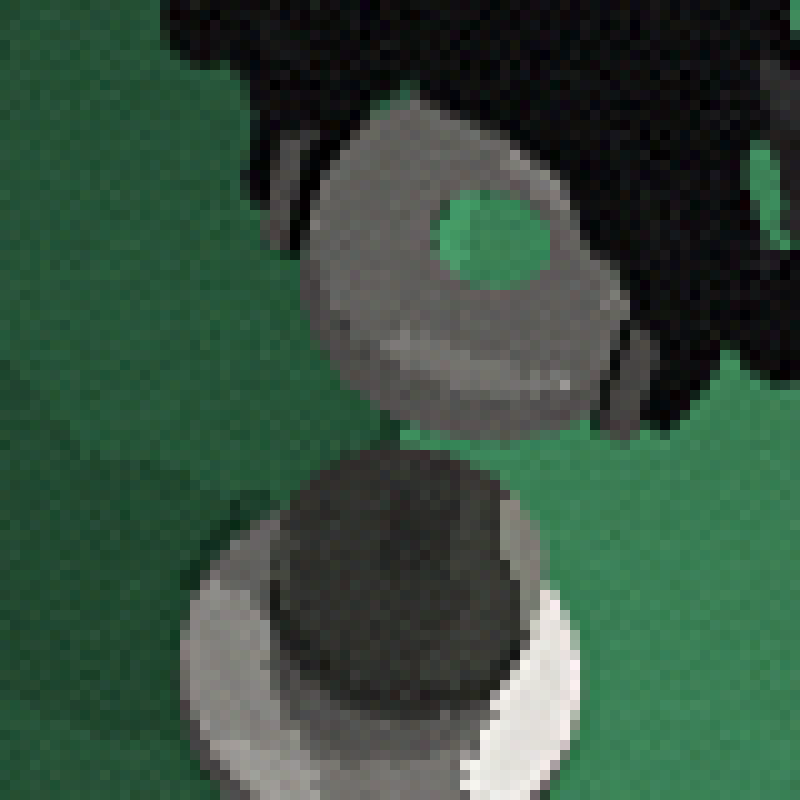

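```bash
python3 -m creep '[[[0,0,0],0,0.055],[[0,0,0],0,0.055],[[0,0,0],0,0.055]]'; python3 -c "
from cloud import *
D=[r.get_image('scene')[1] for _ in range(3)];X=cloud('scene',np.mean(D,0))
def fit(c,a,b,z0,z1):
    rr=np.hypot(X[...,0]-c[0],X[...,1]-c[1]);k=(rr>a)&(rr<b)&(X[...,2]>z0)&(X[...,2]<z1);Q=X[k];A=np.c_[Q[:,:2]-c,np.ones(len(Q))]
    for _ in range(3):
        s=np.linalg.lstsq(A,Q[:,2],rcond=None)[0];g=abs(Q[:,2]-A@s)<.003;Q,A=Q[g],A[g]
    print(len(Q),'tilt',np.degrees(s[:2]).round(2),'z',(s[2]*1e3).round(1))
fit((.552,.1925),.009,.024,.045,.065);fit((.5545,.192),.012,.029,.16,.185)
rr=np.hypot(X[...,0]-.552,X[...,1]-.1925);k=(rr<.006)&(X[...,2]>.07)&(X[...,2]<.1);print('stem top',np.percentile(X[k][:,2],[50,90]),k.sum())
print(r.sense()['dq'].round(2))
"
```

```text
time: 32.4
position: [0.5538, 0.1917, 0.1064]
ee_rot: [-179.3, -0.4, 0.2]
force: [-1.0, -0.1, -1.1]
width: 0.0614
319 tilt [-0.01  0.45] z 54.5
479 tilt [-0.21 -0.16] z 171.3
stem top [0.08437683 0.08680292] 43
[ 0.04 -0.15 -0.04 -0.16 -0.08 -0.05 -0.01]
```

```bash
python3 -c "
from plant import r
print(r.job_done())"
```

```text
the job is handed in; nothing more can be done
None
```

The job is done and handed in at about 32.6 s of the 72 s allowed; no verdict was reported.

**What I did**
- I set the movement in the recess and pressed it home with shut fingers. The press met a firm stop at about 45–57 N at the wrist.
- I carried both lids together by the stem and lowered them onto the holder without any jamming.
- I released the stem, gripped the outer lid's rim and lifted it alone. The arm is still holding it over the holder.

**Last checks**
- **Movement:** after pressing, its top measured about 1 mm above the rim by depth (0.5 mm nominal). The measured rim height is probably about 1 mm low because of the rim's chamfered edge, so I take this as flush.
- **Inner lid:** its cap top measured 54.5 mm against the expected 55 mm, and it was tilted less than 0.5°.
- **Outer lid:** its lower edge was at about 153 mm, which leaves about 67 mm of air above the stem top. It was tilted less than 0.3°.
- **Bystanders:** none was near the moves, but I did not measure them again at the end.

**What disagreed**
- **Tool height:** the reported height was about 40 mm lower than the real fingertips, as the depth images and contacts showed. My first grasp of the movement therefore closed in the air above it without touching it. I allowed for the offset from then on.
- **Gripper opening:** it read 2–4 mm less than the size of whatever was held.
- **Cameras:** the two views differed by about 2 mm in y, so I used the mean.

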